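# Make up the terminal-strip kit tray

## Robot

A 6-joint arm with a two-finger parallel gripper is mounted at the origin on a cart in front of the work surface, level with it; the furniture and walls round the work are solid. World frame = base frame: x ahead of the robot, y to its left, z up, the work surface at z = 0. Lengths are in m, angles in rad, forces in N, time in s.
With the tool pointing down it reaches from about 0.375 to 0.9 m from the base axis. Payload 3.1 kg.
Tool frame: the origin (TCP) lies on the centre line of the jaws, within the pads' length; the fingertips stand 14 mm ahead of it and the grasp point (between the pads) lies 5 mm behind it; z points along the fingers, y is the line along which they close (so a half turn about z gives the same grasp; the last joint's range is limited). The gripper opens to 87 mm and grips with 3 to 60 N. Pads are 19 mm wide; open, the fingers measure 117 mm over their backs; the gripper's body (75 mm by 190 mm) begins 51 mm behind the grasp point.
Start: joints at [1.093, 0.527, 1.433, -0, 1.181, -0.178], TCP at [0.185, 0.597, 0.237] pointing down, gripper open.
Joint ranges: [-3.08, 3.08], [-0.75, 2.2], [0.22, 2.44], [-1.43, 4.57], [0, 2.65], [-2.85, 2.85]. Speed limits (rad/s): [2.79, 2.79, 3.14, 3.14, 3.14, 3.14].

## Interface

Orientations are given as a unit quaternion [x, y, z, w].
In Python, from rig import robot gives the robot as it stands.
- The arm moves only by the tool move_arm, never from a script. Its argument "commands" is a list of rows, each an object with "hand": the finger opening in cm, from 0 to 8.7; "travel": the shift along the tool's x, y, z in cm, a list of three; "twist": the turn, a rotation vector about the tool's x, y, z in degrees, a list of three. In form: [{"hand": hand, "travel": [dx, dy, dz], "twist": [wx, wy, wz]}, ...]. A call has 1 to 5 rows; each row shifts and turns the commanded pose from where the row before left it, along the tool's axes as they then stand; what a row does not reach is not made up. A row lasts 1/12 s, in which the tool goes at most 41.7 mm and 7.16 degrees, less where a joint would pass 70% of its speed; a pose out of reach is approached as far as the arm can. A call is refused whole if a number of a shift passes 4.17 or a number of a turn 7.16, either way. A call with a gripper value outside its range is refused whole. The fingers move at their own pace and stop on an object; "force" is the grip in N (left out, the last holds). Time passes only in rows, so rows that do not move let the fingers close. It gives the time, the measured TCP pose, the force, the opening and the grip force at its end, in the units of the state.
- robot.get_obs(): the state, without advancing time (a new reading comes with each control period).
- robot.camera(name): name is "scene" or "side" or "wrist"; returns a dict with "frame" (420x560x3 uint8, red, green, blue), "fov_y" (degrees; the focal length in pixels is half the picture's height over the tangent of half this angle, whatever the lens; pixels are square), "cx", "cy" (the principal point, pixels), "extrinsics" (4x4, takes a point from camera to world coordinates); the wrist camera has in their place "T_tool_cam" (4x4, takes a point from camera to tool coordinates, whose origin is the TCP and whose axes are the flange's). Camera axes: x right, y down, z forward; pixel columns grow to the right and rows downward; lengths in m; the calibration is good to about 2 mm. A picture is of the moment at which its call begins: read the wrist's pose just before it. There is no depth.
- robot.hand_in(): hands the job in; it is judged then, once.
The state is a dict: "time": time; "q": joint angles; "joint_velocities": joint speeds; "joint_torque": joint torques, N m; "position": TCP position; "tool_rot": TCP orientation; "ft_force": force on the tool from outside, world axes, zero at the start; "moment": the same for the moment, N m; "grip_width": finger opening in m; "grip_force": force on a finger pad.
Only numpy, scipy, OpenCV 4.12 (cv2) and the standard library are available. Lean on these libraries where they do the work, as an engineer would, in place of code of your own. Each camera call takes 0.05 s, during which the arm holds its last target. There are 200 camera calls.

## Task

Make up the kit tray from the terminal strips on the table in front of you: lay the 4-way, the 6-way and the 8-way strip each flat and upright on the floor of the nest cut to its length. The 6-way has jammed under the retaining lips at the low end of the feed chute: slide it back up the chute until it is free of them, then lift it out. Leave the two look-alikes that have no nest, the 5-way and the 7-way, where they lie.

Things in the scene. Friction and masses are not known exactly. Their poses are not given: they have to be found in the camera images.
- kit_tray: black shallow plastic tray, 152 (its x) by 274 mm (y) over the rim, rim 13 mm high, fixed to the table. Origin: centre of its underside. The three nests stand in it side by side along its y, 80 mm apart, their undersides 4 mm above the table, in any order.
- nest_4way: grey plastic block in the tray for the 4-way strip, fixed, outer 112 (its x) by 74 mm (y); all alike but for the pocket: 53 mm long (x) by 52 mm wide (y), central, its floor black; a strip's y axis lies along the nest's x. Origin: centre of its underside; pocket floor 5 mm, wall tops 16 mm above it; top 4 mm of the pocket edge slopes outward; 30 mm finger gaps mid-way in the long walls.
- nest_6way: grey plastic block in the tray for the 6-way strip, fixed, outer 112 (its x) by 74 mm (y); all alike but for the pocket: 74 mm long (x) by 52 mm wide (y), central, its floor black; a strip's y axis lies along the nest's x. Origin: centre of its underside; pocket floor 5 mm, wall tops 16 mm above it; top 4 mm of the pocket edge slopes outward; 30 mm finger gaps mid-way in the long walls.
- nest_8way: grey plastic block in the tray for the 8-way strip, fixed, outer 112 (its x) by 74 mm (y); all alike but for the pocket: 96 mm long (x) by 52 mm wide (y), central, its floor black; a strip's y axis lies along the nest's x. Origin: centre of its underside; pocket floor 5 mm, wall tops 16 mm above it; top 4 mm of the pocket edge slopes outward; 30 mm finger gaps mid-way in the long walls.
- feed_chute: gravity feed chute, fixed. Origin: on its base's underside. Trough along y, rising to +y at 0.21 rad, centred on x=0: floor starts at the end stop (8 mm high) at y=-95, z=34 mm; 197 mm long, 46 mm wide inside, rails 10 mm above the floor. Two steel lips 10 to 34 mm up-slope of the stop reach 10 mm inward at 36 to 40 mm above the floor, over the strip's edges; brackets to x=+-29 mm.
- strip_4way: green 4-way terminal strip with 4 white screw posts in a row on top, 45 mm long (along its own y), 42 mm wide (x), 34 mm high (z). Origin: centre of its underside. Grasp it across the 42 mm width. Lies loose on the table.
- strip_6way: green 6-way terminal strip with 6 white screw posts in a row on top, 66 mm long (along its own y), 42 mm wide (x), 34 mm high (z). Origin: centre of its underside. Grasp it across the 42 mm width. Lies in the trough of the feed chute, its +y end uphill, resting near the end stop under the retaining lips; only its uphill half is clear of them. It has to go at least 36 mm up the slope to be clear.
- strip_8way: green 8-way terminal strip with 8 white screw posts in a row on top, 88 mm long (along its own y), 42 mm wide (x), 34 mm high (z). Origin: centre of its underside. Grasp it across the 42 mm width. Lies loose on the table.
- strip_5way: green 5-way terminal strip with 5 white screw posts in a row on top, 56 mm long (along its own y), 42 mm wide (x), 34 mm high (z). Origin: centre of its underside. Grasp it across the 42 mm width. Look-alike without a nest: stays where it lies.
- strip_7way: green 7-way terminal strip with 7 white screw posts in a row on top, 77 mm long (along its own y), 42 mm wide (x), 34 mm high (z). Origin: centre of its underside. Grasp it across the 42 mm width. Look-alike without a nest: stays where it lies.
Not all that is in view belongs to the job. What is shaped like the strip_8way but purple is not meant.

How it is judged:
By the outcome, as a careful person would: the job done as asked, in the order asked, and still so for the second after the job is handed in, with the robot touching nothing.
It also fails if it takes over 90 s, if anything falls off the work surface, if the arm or the gripper's body presses on something with over 40 N, if the wrist force passes 120 N, or if a joint passes its speed limit or range.

## Working session

There is one attempt and no reset: what is moved stays moved. The work goes in short steps, Python scripts to look and compute and a tool call to move; the robot and the scene stay as the last step left them, time stands still between calls to the robot, and variables do not carry over. Pictures are saved under pics/ and viewed, at most 14 in all, crops included, and the job is handed in when it is done.

Besides the shell and the picture viewer there is one more tool, called after "Call:" as name(argument=value, ...), one argument or row to a line, values as JSON. move_arm: Moves the arm, as the interface text tells. Its arguments: {"type":"object","properties":{"commands":{"type":"array"},"force":{"type":"number"}},"required":["commands"]}

```bash
mkdir -p pics; ls
python3 - <<'E'
from rig import robot
import cv2
for n in ["scene","side","wrist"]:
    o=robot.get_obs()
    c=robot.camera(n); cv2.imwrite(f"pics/{n}0.png",c["frame"][:,:,::-1])
    print(n,c["frame"].shape,c["fov_y"],c["cx"],c["cy"],c.get("extrinsics",c.get("T_tool_cam")).round(4).tolist() if hasattr(c.get("extrinsics",c.get("T_tool_cam")),'round') else c.get("extrinsics",c.get("T_tool_cam")))
print({k:v for k,v in c.items() if k not in("frame",)}.keys(), o)
E
```

```text
pics
scene (420, 560, 3) 52.89550318500507 275.18369788419164 210.0175314588701 [[-0.5953, 0.6846, -0.4207, 1.0497], [0.8035, 0.5133, -0.3016, 0.3778], [0.0095, -0.5175, -0.8556, 1.1066], [0.0, 0.0, 0.0, 1.0]]
side (420, 560, 3) 47.57095948311825 277.8916525123851 206.2680984172438 [[-0.9609, -0.1905, 0.2011, 0.339], [-0.2766, 0.6185, -0.7355, 0.8173], [0.0157, -0.7624, -0.6469, 0.7347], [0.0, 0.0, 0.0, 1.0]]
wrist (420, 560, 3) 61.200685543673316 276.007313863655 206.49401261957598 [[-0.0009, -0.9565, -0.2917, 0.0799], [1.0, -0.0012, 0.0006, 0.0], [-0.0009, -0.2917, 0.9565, -0.1477], [0.0, 0.0, 0.0, 1.0]]
dict_keys(['fov_y', 'cx', 'cy', 'T_tool_cam']) {'time': 0.1, 'q': array([ 1.09249795e+00,  5.28383215e-01,  1.43379009e+00,  2.99437586e-05,
        1.18143994e+00, -1.78503172e-01]), 'joint_velocities': array([ 0.00091901, -0.0025472 , -0.00300107, -0.00132294,  0.00027327,
       -0.00124286]), 'joint_torque': array([-1.95334810e-04, -4.40987349e+01, -1.77150822e+01,  6.35039457e-02,
        5.34673047e-02, -3.01726413e-05]), 'position': array([0.18423904, 0.59654593, 0.23565827]), 'tool_rot': array([ 1.49342442e-01,  9.88785019e-01, -9.51841135e-04, -3.38956618e-04]), 'ft_force': array([ 0.06739841, -0.11193961, -0.71262967]), 'moment': array([0.01208149, 0.03263139, 0.00231801]), 'grip_force': 0.0, 'grip_width': 0.08687604486111611}
```

View pics/scene0.png

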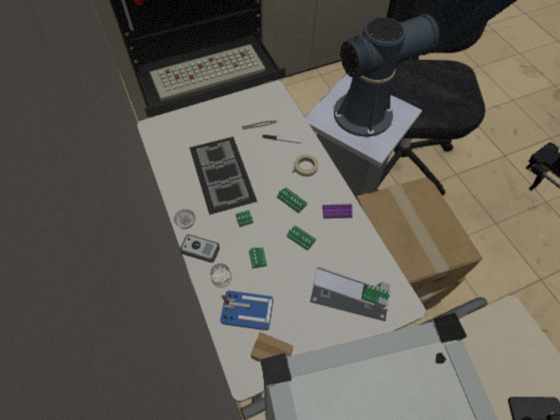

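View pics/side0.png

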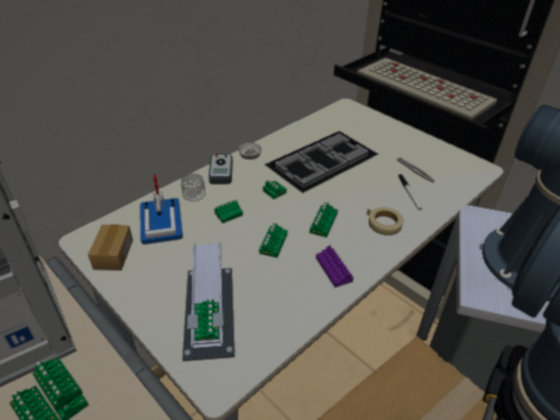

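```bash
cat > h.py <<'E'
import numpy as np, cv2
from scipy.spatial.transform import Rotation as R
from rig import robot
def cam(n):
    o=robot.get_obs(); c=robot.camera(n); f=c["frame"]
    if n=="wrist":
        T=np.eye(4);T[:3,:3]=R.from_quat(o["tool_rot"]).as_matrix();T[:3,3]=o["position"]
        E=T@np.array(c["T_tool_cam"])
    else: E=np.array(c["extrinsics"])
    fl=210/np.tan(np.radians(c["fov_y"]/2))
    K=np.array([[fl,0,c["cx"]],[0,fl,c["cy"]],[0,0,1]])
    return f,K,E
def unproj(K,E,px,z):
    px=np.atleast_2d(np.array(px,float)); d=(np.linalg.inv(K)@np.c_[px,np.ones(len(px))].T).T@E[:3,:3].T
    return E[:3,3]+d*((np.broadcast_to(z,len(px))-E[2,3])/d[:,2])[:,None]
def proj(K,E,P):
    p=(np.atleast_2d(P)-E[:3,3])@E[:3,:3]; p=p@K.T; return p[:,:2]/p[:,2:]
def crop(f,x,y,w,h,s,name):
    cv2.imwrite(f"pics/{name}.png",cv2.resize(np.ascontiguousarray(f[y:y+h,x:x+w,::-1]),None,fx=s,fy=s,interpolation=cv2.INTER_CUBIC))
E
python3 - <<'E'
from h import *
f,K,E=cam("scene"); np.savez("scene.npz",f=f,K=K,E=E); crop(f,180,125,220,200,3.6,"s1")
for n,p in {"tray":(224,175),"A":(291,200),"B":(301,237),"C":(245,218),"D":(258,257),"purple":(337,211),"chute6":(377,294),"tape":(306,165),"glass":(221,273)}.items(): print(n,unproj(K,E,p,0.03).round(3))
E
```

```text
tray [[ 0.514 -0.206  0.03 ]]
A [[0.463 0.016 0.03 ]]
B [[0.549 0.112 0.03 ]]
C [[ 0.596 -0.056  0.03 ]]
D [[0.672 0.051 0.03 ]]
purple [[0.413 0.148 0.03 ]]
chute6 [[0.568 0.371 0.03 ]]
tape [[ 0.327 -0.023  0.03 ]]
glass [[ 0.771 -0.     0.03 ]]
```

View pics/s1.png

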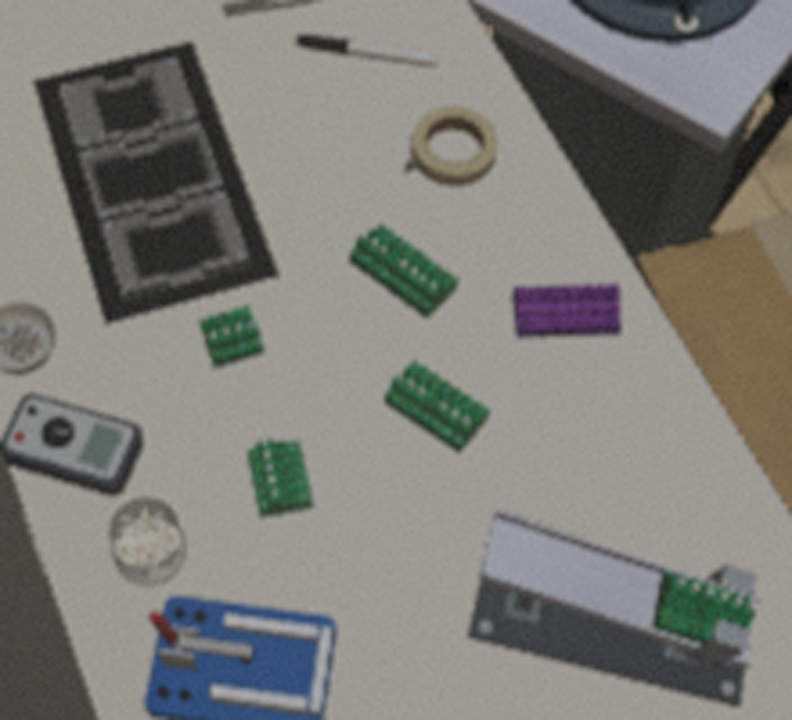

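```bash
cat >> h.py <<'E'
def down(yaw,tilt=0):
    """tool down; tool y at world angle yaw (rad); tool x = yaw+90deg; tilt about tool y"""
    y=np.array([np.cos(yaw),np.sin(yaw),0]); z=np.array([0,0,-1.]); x=np.cross(y,z)
    return R.from_matrix(np.c_[x,y,z])*R.from_euler('y',tilt)
def plan(p1,r1,hand,p0=None,r0=None,n=None):
    o=robot.get_obs()
    p0=o["position"] if p0 is None else np.array(p0); r0=R.from_quat(o["tool_rot"]) if r0 is None else r0
    p1=np.array(p1); rv=(r0.inv()*r1).as_rotvec(degrees=True)
    N=n or int(max(1,np.ceil(np.linalg.norm(p1-p0)*100/4.0),np.ceil(np.linalg.norm(rv)/7)))
    r=r0
    for i in range(N):
        d=r.inv().apply((p1-p0)/N)*100
        print('{"hand":%g,"travel":[%.2f,%.2f,%.2f],"twist":[%.1f,%.1f,%.1f]},'%(hand,*d,*(rv/N)), "" if (i+1)%5 else "\n")
        r=r*R.from_rotvec(rv/N,degrees=True)
E
python3 - <<'E'
from h import *
plan([0.48,0.08,0.35],down(np.pi/2),8.7)
E
```

```text
{"hand":8.7,"travel":[-2.72,-2.54,-0.71],"twist":[-0.0,-0.0,-1.1]}, 
{"hand":8.7,"travel":[-2.67,-2.59,-0.71],"twist":[-0.0,-0.0,-1.1]}, 
{"hand":8.7,"travel":[-2.62,-2.64,-0.71],"twist":[-0.0,-0.0,-1.1]}, 
{"hand":8.7,"travel":[-2.57,-2.69,-0.71],"twist":[-0.0,-0.0,-1.1]}, 
{"hand":8.7,"travel":[-2.52,-2.74,-0.71],"twist":[-0.0,-0.0,-1.1]}, 

{"hand":8.7,"travel":[-2.47,-2.78,-0.71],"twist":[-0.0,-0.0,-1.1]}, 
{"hand":8.7,"travel":[-2.42,-2.83,-0.71],"twist":[-0.0,-0.0,-1.1]}, 
{"hand":8.7,"travel":[-2.36,-2.87,-0.71],"twist":[-0.0,-0.0,-1.1]}, 
{"hand":8.7,"travel":[-2.31,-2.92,-0.71],"twist":[-0.0,-0.0,-1.1]}, 
{"hand":8.7,"travel":[-2.25,-2.96,-0.71],"twist":[-0.0,-0.0,-1.1]}, 

{"hand":8.7,"travel":[-2.20,-3.00,-0.71],"twist":[-0.0,-0.0,-1.1]}, 
{"hand":8.7,"travel":[-2.14,-3.04,-0.71],"twist":[-0.0,-0.0,-1.1]}, 
{"hand":8.7,"travel":[-2.08,-3.08,-0.71],"twist":[-0.0,-0.0,-1.1]}, 
{"hand":8.7,"travel":[-2.03,-3.12,-0.71],"twist":[-0.0,-0.0,-1.1]}, 
{"hand":8.7,"travel":[-1.97,-3.16,-0.71],"twist":[-0.0,-0.0,-1.1]}, 

{"hand":8.7,"travel":[-1.91,-3.19,-0.71],"twist":[-0.0,-0.0,-1.1]},
```

Call:
move_arm(
  commands=[
    {"hand": 8.7, "travel": [-2.7, -2.6, -0.7], "twist": [0, 0, -1.1]},
    {"hand": 8.7, "travel": [-2.7, -2.6, -0.7], "twist": [0, 0, -1.1]},
    {"hand": 8.7, "travel": [-2.6, -2.6, -0.7], "twist": [0, 0, -1.1]},
    {"hand": 8.7, "travel": [-2.6, -2.7, -0.7], "twist": [0, 0, -1.1]},
    {"hand": 8.7, "travel": [-2.5, -2.7, -0.7], "twist": [0, 0, -1.1]},
  ],
)

```text
time: 0.62
position: [0.2773, 0.4341, 0.2716]
tool_rot: [0.101, 0.995, -0.0, -0.0]
ft_force: [-0.7, 0.6, -0.2]
grip_width: 0.0867
grip_force: 0.0
```

Call:
move_arm(
  commands=[
    {"hand": 8.7, "travel": [-2.5, -2.8, -0.7], "twist": [0, 0, -1.1]},
    {"hand": 8.7, "travel": [-2.4, -2.8, -0.7], "twist": [0, 0, -1.1]},
    {"hand": 8.7, "travel": [-2.4, -2.9, -0.7], "twist": [0, 0, -1.1]},
    {"hand": 8.7, "travel": [-2.3, -2.9, -0.7], "twist": [0, 0, -1.1]},
    {"hand": 8.7, "travel": [-2.2, -3.0, -0.7], "twist": [0, 0, -1.1]},
  ],
)

```text
time: 1.03
position: [0.3702, 0.2725, 0.3069]
tool_rot: [0.053, 0.999, 0.0, 0.0]
ft_force: [0.9, 0.7, -0.1]
grip_width: 0.0871
grip_force: 0.0
```

Call:
move_arm(
  commands=[
    {"hand": 8.7, "travel": [-2.8, -3.7, -0.9], "twist": [0, 0, -1.3]},
    {"hand": 8.7, "travel": [-2.6, -3.8, -0.9], "twist": [0, 0, -1.3]},
    {"hand": 8.7, "travel": [-2.5, -3.8, -0.9], "twist": [0, 0, -1.3]},
    {"hand": 8.7, "travel": [-2.4, -3.9, -0.9], "twist": [0, 0, -1.3]},
    {"hand": 8.7, "travel": [-2.3, -3.9, -0.8], "twist": [0, 0, -1.2]},
  ],
)

```text
time: 1.45
position: [0.4719, 0.0947, 0.3464]
tool_rot: [-0.002, 1.0, 0.0, 0.0]
ft_force: [1.6, 0.6, 0.2]
grip_width: 0.0867
grip_force: 0.0
```

Run:
```python
from h import *
f,K,E=cam("wrist"); np.savez("w1.npz",f=f,K=K,E=E); crop(f,0,0,560,420,1.4,"w1"); o=robot.get_obs(); print(o["position"],o["tool_rot"],o["time"],o["joint_velocities"].round(3))
```

```text
[0.47777422 0.08813364 0.34796243] [-2.78193783e-04  9.99985061e-01 -3.42886574e-03  4.24770629e-03] 1.5 [ 0.086 -0.005  0.019  0.063 -0.043  0.216]
```

View pics/w1.png

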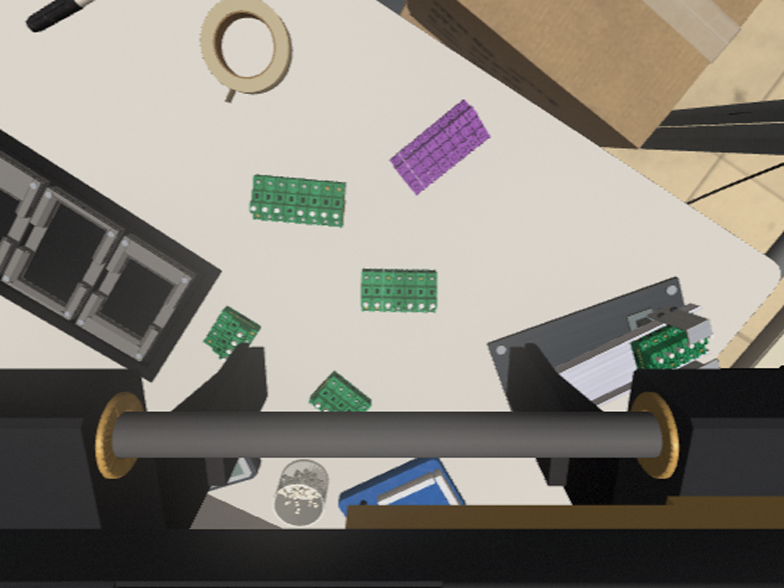

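Call:
move_arm(
  commands=[
    {"hand": 8.7, "travel": [-0.4, -4.1, 0]},
    {"hand": 8.7, "travel": [-0.4, -4.1, 0]},
    {"hand": 8.7, "travel": [-0.4, -4.1, 0]},
    {"hand": 8.7, "travel": [-0.4, -4.1, 0]},
    {"hand": 8.7, "travel": [-0.4, -4.1, 0]},
  ],
)

```text
validation failed for argument at $.co...
```

Call:
move_arm(
  commands=[
    {"hand": 8.7, "travel": [0, 0, 0], "twist": [0, 0, 0]},
    {"hand": 8.7, "travel": [0, 0, 0], "twist": [0, 0, 0]},
    {"hand": 8.7, "travel": [0, 0, 0], "twist": [0, 0, 0]},
  ],
)

```text
time: 1.75
position: [0.4703, 0.0974, 0.3453]
tool_rot: [-0.002, 1.0, 0.0, -0.001]
ft_force: [0.3, -0.6, 0.2]
grip_width: 0.0871
grip_force: 0.0
```

```bash
cat >> h.py <<'E'
from scipy.optimize import minimize
def box(K,E,p,L,z0=0,W=.042,H=.034):
    x,y,a=p; c,s=np.cos(a),np.sin(a)   # a = world angle of the strip's long axis
    P=np.array([[x+c*u-s*v,y+s*u+c*v,z] for u in(-L/2,L/2) for v in(-W/2,W/2) for z in(z0,z0+H)])
    return cv2.convexHull(proj(K,E,P).astype(np.float32))[:,0]
def fit(f,K,E,px,L,r=70):
    hsv=cv2.cvtColor(f,cv2.COLOR_RGB2HSV); m=cv2.inRange(hsv,(55,60,20),(95,255,255))
    m=cv2.morphologyEx(m,cv2.MORPH_CLOSE,np.ones((9,9)))
    n,lab=cv2.connectedComponents(m); mm=(lab==lab[int(px[1]),int(px[0])]).astype(np.uint8)
    assert m[int(px[1]),int(px[0])]
    h=cv2.convexHull(cv2.findNonZero(mm)); 
    rect=cv2.minAreaRect(h); q=unproj(K,E,cv2.boxPoints(rect),.02); 
    e=q[1]-q[0]; e2=q[2]-q[1]; e=e if np.linalg.norm(e)>np.linalg.norm(e2) else e2
    c=q.mean(0); best=None
    M=np.zeros_like(mm); cv2.fillConvexPoly(M,h,1); M=cv2.resize(M,None,fx=3,fy=3,interpolation=0)
    def cost(p):
        b=np.zeros_like(M); cv2.fillConvexPoly(b,np.int32((box(K,E,p,L)+.5)*3*16),1,shift=4); return (b!=M).sum()/M.sum()
    for a0 in (0,np.pi/2):
        p0=[c[0],c[1],np.arctan2(e[1],e[0])+a0]
        S=np.array([p0]+[np.add(p0,d) for d in([.006,0,0],[0,.006,0],[0,0,.12])])
        rr=minimize(cost,p0,method="Nelder-Mead",options=dict(initial_simplex=S,xatol=1e-4,fatol=1e-5))
        if best is None or rr.fun<best.fun: best=rr
    return best.x,best.fun
E
python3 - <<'E'
from h import *
f,K,E=cam("wrist"); np.savez("w2.npz",f=f,K=K,E=E); crop(f,0,0,560,420,1.4,"w2"); o=robot.get_obs(); print(o["position"],o["tool_rot"],o["time"])
for n,P,L in(("4",[.596,-.056,.03],.045),("8",[.463,.016,.03],.088),("8as7",[.463,.016,.03],.077),("7",[.549,.112,.03],.077),("4as5",[.596,-.056,.03],.056)):
    px=proj(K,E,P)[0]
    try: print(n,px,fit(f,K,E,px,L))
    except Exception as e: print(n,px,repr(e))
E
```

```text
[0.47018604 0.09781034 0.34535118] [-2.71338960e-03  9.99995912e-01  2.40659375e-04 -8.69194029e-04] 1.8
4 [166.98421944 250.09463631] (array([ 0.58555762, -0.06397971,  2.52763713]), np.float64(0.34106280193236715))
8 [213.40085785 156.46256353] (array([0.44913861, 0.01178649, 4.67212297]), np.float64(0.15824604641610188))
8as7 [213.40085785 156.46256353] (array([0.44896733, 0.0116207 , 4.66656127]), np.float64(0.1323680427192442))
7 [286.09202284 218.97231501] (array([0.54045547, 0.10642812, 1.44836423]), np.float64(0.30121250797702614))
4as5 [166.98421944 250.09463631] (array([ 0.59218306, -0.06815454,  2.51488391]), np.float64(0.5734299516908212))
```

View pics/w2.png

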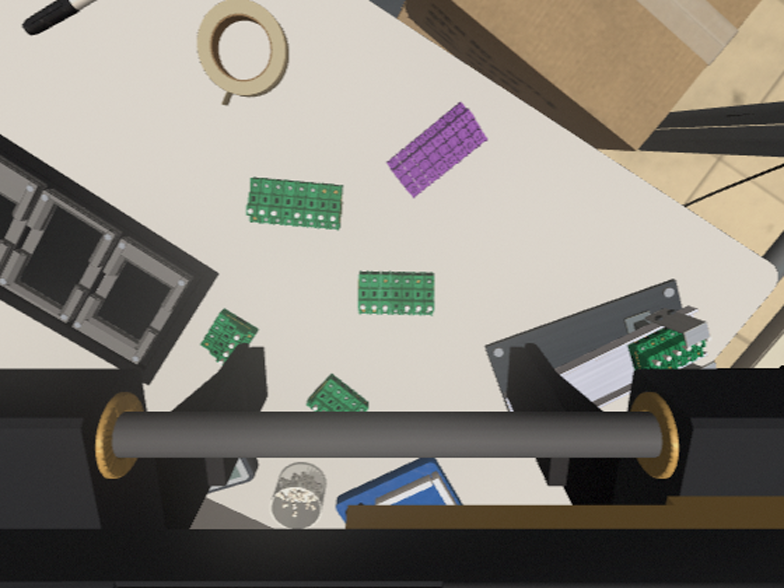

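Call:
move_arm(
  commands=[
    {"hand": 8.7, "travel": [-0.6, -4.1, 0], "twist": [0, 0, 0]},
    {"hand": 8.7, "travel": [-0.6, -4.1, 0], "twist": [0, 0, 0]},
    {"hand": 8.7, "travel": [-0.6, -4.1, 0], "twist": [0, 0, 0]},
    {"hand": 8.7, "travel": [-0.6, -4.1, 0], "twist": [0, 0, 0]},
    {"hand": 8.7, "travel": [-0.6, -4.1, 0], "twist": [0, 0, 0]},
  ],
)

```text
time: 2.22
position: [0.5019, -0.1078, 0.3457]
tool_rot: [-0.004, 1.0, 0.0, -0.0]
ft_force: [1.3, -0.6, -0.2]
grip_width: 0.0872
grip_force: 0.0
```

Call:
move_arm(
  commands=[
    {"hand": 8.7, "travel": [0, 0, 0], "twist": [0, 0, 0]},
    {"hand": 8.7, "travel": [0, 0, 0], "twist": [0, 0, 0]},
    {"hand": 8.7, "travel": [0, 0, 0], "twist": [0, 0, 0]},
  ],
)

```text
time: 2.47
position: [0.5016, -0.1064, 0.3454]
tool_rot: [-0.003, 1.0, 0.001, -0.001]
ft_force: [-0.2, 0.2, 0.0]
grip_width: 0.0872
grip_force: 0.0
```

Run:
```python
from h import *
f,K,E=cam("wrist"); np.savez("w2.npz",f=f,K=K,E=E); o=robot.get_obs(); print(o["position"],o["tool_rot"],o["time"])
hsv=cv2.cvtColor(f,cv2.COLOR_RGB2HSV)
for n,P in(("4",[.596,-.056,.03]),("8",[.463,.016,.03])):
    px=proj(K,E,P)[0].astype(int); print(px)
    w=hsv[px[1]-25:px[1]+25:6,px[0]-25:px[0]+25:6]; print(w[...,0]);print(w[...,1])
crop(f,0,0,560,420,1.4,"w3")
```

```text
[ 0.50160448 -0.10600425  0.34553079] [-3.14345931e-03  9.99994654e-01  6.40939794e-04 -6.33075011e-04] 2.5167
[311 229]
[[19 21 63 46 21 21 19 18 18]
 [21 52 69 71 69 21 21 21 18]
 [30 70 72 71 70 70 65 18 19]
 [70 70 70 71 71 72 19 19 18]
 [72 68 70 69 74 48 18 18 21]
 [20 51 64 71 69 21 20 18 18]
 [19 19 19 68 19 19 18 18 21]
 [18 22 21 19 21 19 21 19 18]
 [19 22 19 21 19 19 18 18 18]]
[[ 12  11  73  65  11  11  12  11  11]
 [ 11  23  97 123  94  11  11  11  11]
 [ 14 115 119 120 107 110  44  11  12]
 [114 113 106 113 122  79  12  12  11]
 [107  90 112 103  82  21  11  11  11]
 [ 13  22  58  88 107  11  10  11  11]
 [ 12  12  12  49  12  12  11  11  11]
 [ 13  12  11  12  11  12  11  12  11]
 [ 12  12  12  11  12  12  11  11  11]]
[371 132]
[[71 70 70 71 71 70 68 21 21]
 [72 71 71 72 71 72 71 40 28]
 [70 69 70 72 67 72 72 68 69]
 [72 71 70 69 67 70 69 70 69]
 [68 69 71 71 68 72 73 18 57]
 [58 68 71 71 71 71 60 70 72]
 [19 19 19 18 21 19 18 21 21]
 [21 18 19 18 18 18 18 19 19]
 [21 21 21 18 21 21 21 18 19]]
[[ 92 113 108 122 124 126  52  11  11]
 [123 122 112 125 120 123 121  83  92]
 [ 99  85 112 131  69 132 127 101 105]
 [ 88 120 116 104  87 118 101 116  95]
 [ 93 110 120 118  31 129  96   5  42]
 [ 24  94 115 118 120 104  15 115 112]
 [ 12  12  12  11  11  12  11  11  11]
 [ 11  11  12  11  11  11  11  12  12]
 [ 11  11  11  11  11  11  11  11  12]]
```

View pics/w3.png

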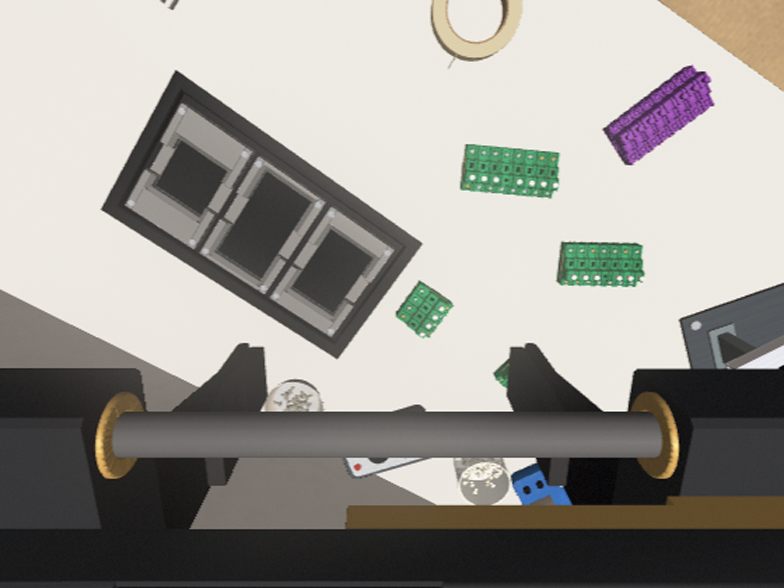

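```bash
sed -i 's/(55,60,20),(95,255,255)/(50,35,20),(95,255,255)/' h.py
python3 - <<'E'
from h import *
d=np.load("w2.npz"); f,K,E=d["f"],d["K"],d["E"]
c=unproj(K,E,np.array([[178,71],[421,242],[337,357],[103,209]])/1.4,.013); print(c.round(4), c.mean(0).round(4))
print([np.linalg.norm(c[i]-c[i-1]).round(4) for i in range(4)], [np.degrees(np.arctan2(*(c[i]-c[i-1])[[1,0]])).round(1) for i in range(4)])
# pocket floor corners 8way/nest tops via screws: nest outer corner screws
ctr=np.array([[193,178],[265,227],[336,271]])/1.4
print(unproj(K,E,ctr,.009).round(4))
g=f.copy()
for n,P,L in(("4",[.596,-.056,.03],.045),("8",[.463,.016,.03],.088),("7",[.549,.112,.03],.077),("7as8",[.549,.112,.03],.088)):
    px=proj(K,E,P)[0]
    x,c=fit(f,K,E,px,L); print(n,x.round(4),np.degrees(x[2]),c)
    if n!="7as8": cv2.polylines(g,[np.int32(box(K,E,x,L)*16)],True,(255,0,0),1,shift=4)
crop(g,260,80,220,170,3.6,"w3b")
E
```

```text
[[ 0.3656 -0.2918  0.013 ]
 [ 0.5193 -0.0717  0.013 ]
 [ 0.6427 -0.1571  0.013 ]
 [ 0.4883 -0.3781  0.013 ]] [ 0.504  -0.2247  0.013 ]
[np.float64(0.1501), np.float64(0.2685), np.float64(0.15), np.float64(0.2696)] [np.float64(144.9), np.float64(55.1), np.float64(-34.7), np.float64(-124.9)]
[[ 0.459  -0.2901  0.009 ]
 [ 0.5058 -0.2247  0.009 ]
 [ 0.5501 -0.1562  0.009 ]]
4 [ 0.5878 -0.0681  4.0316] 230.99134050897098 0.25650474595198214
8 [0.4498 0.0073 4.6267] 265.0922685542625 0.09434681144925465
7 [0.5385 0.1034 1.4825] 84.94199434002672 0.2023954881097738
7as8 [0.5384 0.1023 1.4612] 83.71996216171587 0.3433339147624862
```

View pics/w3b.png

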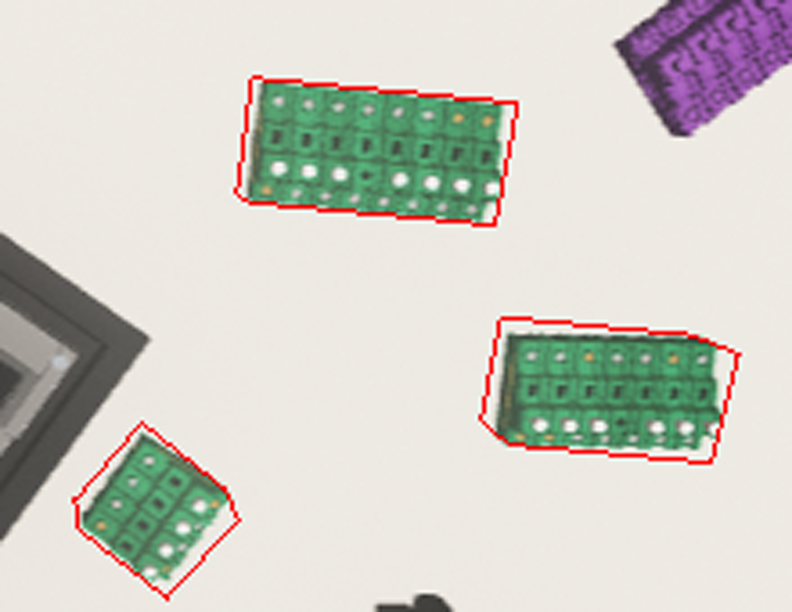

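Run:
```python
from h import *
d=np.load("w2.npz"); f,K,E=d["f"],d["K"],d["E"]
p=unproj(K,E,[303,221],.028)[0]; print(p)
plan([p[0],p[1],.16],down(np.radians(54.5)),8.7,n=6)
```

```text
[ 0.58408478 -0.06794885  0.028     ]
{"hand":8.7,"travel":[-1.38,0.62,3.09],"twist":[0.0,-0.0,6.0]}, 
{"hand":8.7,"travel":[-1.31,0.76,3.09],"twist":[0.0,-0.0,6.0]}, 
{"hand":8.7,"travel":[-1.22,0.90,3.09],"twist":[0.0,-0.0,6.0]}, 
{"hand":8.7,"travel":[-1.12,1.02,3.09],"twist":[0.0,-0.0,6.0]}, 
{"hand":8.7,"travel":[-1.01,1.13,3.09],"twist":[0.0,-0.0,6.0]}, 

{"hand":8.7,"travel":[-0.88,1.23,3.09],"twist":[0.0,-0.0,6.0]},
```

Call:
move_arm(
  commands=[
    {"hand": 8.7, "travel": [-1.4, 0.6, 3.1], "twist": [0, 0, 6]},
    {"hand": 8.7, "travel": [-1.3, 0.8, 3.1], "twist": [0, 0, 6]},
    {"hand": 8.7, "travel": [-1.2, 0.9, 3.1], "twist": [0, 0, 6]},
    {"hand": 8.7, "travel": [-1.1, 1.0, 3.1], "twist": [0, 0, 6]},
    {"hand": 8.7, "travel": [-1.0, 1.1, 3.1], "twist": [0, 0, 6]},
  ],
)

```text
time: 2.93
position: [0.5708, -0.0738, 0.1899]
tool_rot: [0.258, 0.966, 0.0, 0.0]
ft_force: [-0.4, -1.3, -0.5]
grip_width: 0.087
grip_force: 0.0
```

Call:
move_arm(
  commands=[
    {"hand": 8.7, "travel": [-0.9, 1.2, 3.1], "twist": [0, 0, 6]},
    {"hand": 8.7, "travel": [0, 0, 0], "twist": [0, 0, 0]},
    {"hand": 8.7, "travel": [0, 0, 0], "twist": [0, 0, 0]},
    {"hand": 8.7, "travel": [0, 0, 0], "twist": [0, 0, 0]},
  ],
)

```text
time: 3.27
position: [0.5844, -0.0697, 0.161]
tool_rot: [0.305, 0.952, -0.0, 0.0]
ft_force: [0.0, 0.3, 1.2]
grip_width: 0.0868
grip_force: 0.0
```

Run:
```python
from h import *
f,K,E=cam("wrist"); np.savez("w4.npz",f=f,K=K,E=E); o=robot.get_obs(); print(o["position"],o["tool_rot"],o["time"])
p=o["position"]
print("TCP axis at z=.03 px",proj(K,E,[p[0],p[1],.03]))
crop(f,140,60,270,200,2.9,"w4")
```

```text
[ 0.58480751 -0.07036118  0.16188342] [ 3.05760212e-01  9.52107559e-01 -8.62443619e-05  1.37125610e-03] 3.3167
TCP axis at z=.03 px [[275.24486598 201.3532238 ]]
```

View pics/w4.png

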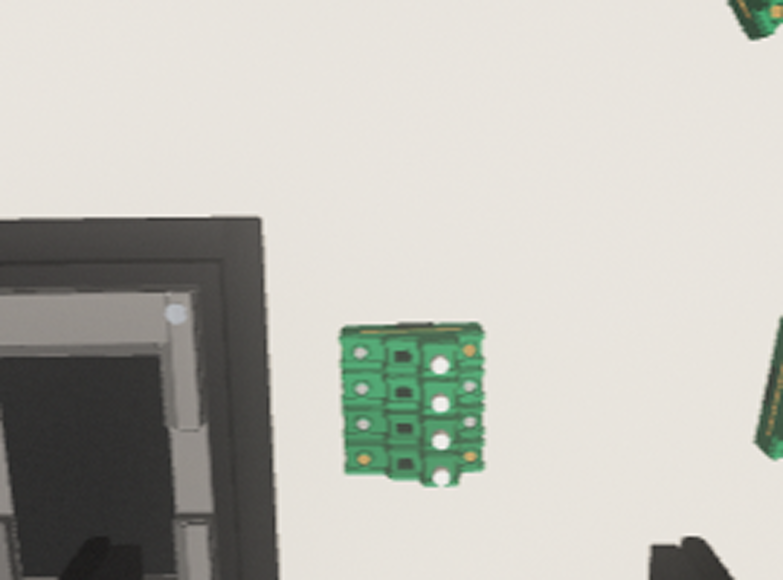

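Call:
move_arm(
  commands=[
    {"hand": 5.0, "travel": [0.2, 0.68, 2.0], "twist": [0, 0, 0]},
    {"hand": 5.0, "travel": [0, 0, 3.0], "twist": [0, 0, 0]},
    {"hand": 5.0, "travel": [0, 0, 3.0], "twist": [0, 0, 0]},
    {"hand": 5.0, "travel": [0, 0, 2.0], "twist": [0, 0, 0]},
    {"hand": 5.0, "travel": [0, 0, 0], "twist": [0, 0, 0]},
  ],
)

```text
time: 3.73
position: [0.5848, -0.064, 0.0587]
tool_rot: [0.307, 0.952, -0.0, -0.002]
ft_force: [0.4, 0.0, -0.3]
grip_width: 0.0617
grip_force: 0.0
```

Run:
```python
from h import *
f,K,E=cam("wrist"); o=robot.get_obs(); print(o["position"],o["grip_width"],o["time"])
crop(f,100,60,360,280,2.2,"w5")
```

```text
[ 0.58606512 -0.0643801   0.06042179] 0.057384485314114594 3.7833
```

View pics/w5.png

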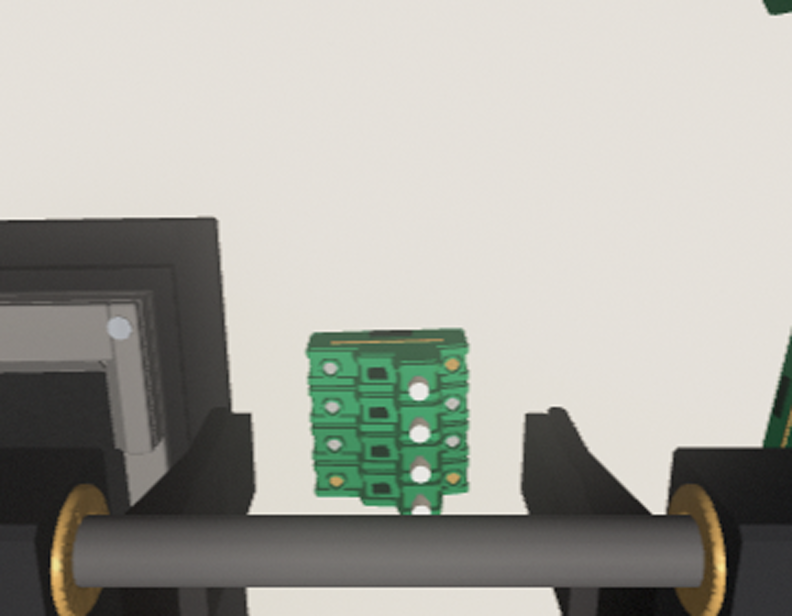

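Call:
move_arm(
  commands=[
    {"hand": 5.0, "travel": [0, 0, 2.1], "twist": [0, 0, 0]},
    {"hand": 5.0, "travel": [0, 0, 2.0], "twist": [0, 0, 0]},
    {"hand": 5.0, "travel": [0, 0, 0], "twist": [0, 0, 0]},
    {"hand": 3.6, "travel": [0, 0, 0], "twist": [0, 0, 0]},
    {"hand": 3.6, "travel": [0, 0, 0], "twist": [0, 0, 0]},
  ],
  force=20,
)

```text
time: 4.2
position: [0.5883, -0.0649, 0.0213]
tool_rot: [0.307, 0.952, 0.0, 0.002]
ft_force: [-0.5, -0.6, -0.0]
grip_width: 0.0435
grip_force: 0.0
```

Call:
move_arm(
  commands=[
    {"hand": 3.6, "travel": [0, 0, 0], "twist": [0, 0, 0]},
    {"hand": 3.6, "travel": [0, 0, 0], "twist": [0, 0, 0]},
    {"hand": 3.6, "travel": [0, 0, 0], "twist": [0, 0, 0]},
  ],
)

```text
time: 4.45
position: [0.5883, -0.0648, 0.0213]
tool_rot: [0.307, 0.952, -0.0, 0.002]
ft_force: [-1.5, 0.5, 6.6]
grip_width: 0.0421
grip_force: 20.0
```

Run:
```python
from h import *
o=robot.get_obs();p=o["position"]+[0,0,.08]; r=R.from_quat(o["tool_rot"])
plan([.459,-.2902,.10],down(np.radians(55)),3.6,p0=p)
```

```text
{"hand":3.6,"travel":[-0.38,-3.69,0.02],"twist":[0.0,0.0,-0.1]}, 
{"hand":3.6,"travel":[-0.38,-3.69,0.02],"twist":[0.0,0.0,-0.1]}, 
{"hand":3.6,"travel":[-0.37,-3.69,0.02],"twist":[0.0,0.0,-0.1]}, 
{"hand":3.6,"travel":[-0.36,-3.69,0.02],"twist":[0.0,0.0,-0.1]}, 
{"hand":3.6,"travel":[-0.35,-3.69,0.02],"twist":[0.0,0.0,-0.1]}, 

{"hand":3.6,"travel":[-0.35,-3.70,0.02],"twist":[0.0,0.0,-0.1]}, 
{"hand":3.6,"travel":[-0.34,-3.70,0.02],"twist":[0.0,0.0,-0.1]},
```

Call:
move_arm(
  commands=[
    {"hand": 3.6, "travel": [0, 0, -2.0], "twist": [0, 0, 0]},
    {"hand": 3.6, "travel": [0, 0, -3.0], "twist": [0, 0, 0]},
    {"hand": 3.6, "travel": [0, 0, -3.0], "twist": [0, 0, 0]},
    {"hand": 3.6, "travel": [-0.37, -2.7, 0], "twist": [0, 0, -0.1]},
    {"hand": 3.6, "travel": [-0.37, -3.7, 0], "twist": [0, 0, -0.1]},
  ],
)

```text
time: 4.87
position: [0.5586, -0.1201, 0.1024]
tool_rot: [0.303, 0.953, -0.0, 0.004]
ft_force: [0.3, -0.4, -1.0]
grip_width: 0.0425
grip_force: 20.0
```

Call:
move_arm(
  commands=[
    {"hand": 3.6, "travel": [-0.37, -3.9, 0], "twist": [0, 0, -0.1]},
    {"hand": 3.6, "travel": [-0.37, -3.9, 0], "twist": [0, 0, -0.1]},
    {"hand": 3.6, "travel": [-0.37, -3.9, 0], "twist": [0, 0, -0.1]},
    {"hand": 3.6, "travel": [-0.34, -3.9, 0], "twist": [0, 0, -0.1]},
    {"hand": 3.6, "travel": [-0.34, -3.8, 0], "twist": [0, 0, -0.1]},
  ],
)

```text
time: 5.28
position: [0.4568, -0.2909, 0.0999]
tool_rot: [0.301, 0.954, -0.0, 0.001]
ft_force: [1.0, 0.2, 0.0]
grip_width: 0.0424
grip_force: 20.0
```

Call:
move_arm(
  commands=[
    {"hand": 3.6, "travel": [0, 0, 0], "twist": [0, 0, 0]},
    {"hand": 3.6, "travel": [0, 0, 0], "twist": [0, 0, 0]},
    {"hand": 3.6, "travel": [0, 0, 0], "twist": [0, 0, 0]},
  ],
)

```text
time: 5.53
position: [0.4577, -0.2891, 0.0994]
tool_rot: [0.302, 0.953, 0.0, 0.0]
ft_force: [0.1, -0.1, 0.2]
grip_width: 0.0425
grip_force: 20.0
```

Run:
```python
from h import *
f,K,E=cam("wrist"); np.savez("w6.npz",f=f,K=K,E=E); o=robot.get_obs(); p=o["position"]; r=R.from_quat(o["tool_rot"]); print(p,o["grip_width"],o["time"],r.apply([0,1,0]))
c,s=np.cos(np.radians(-35)),np.sin(np.radians(-35))
g=f.copy()
def rect(cx,cy,l,w,z,col):
    P=[[cx+c*u-s*v,cy+s*u+c*v,z] for u,v in((-l,-w),(l,-w),(l,w),(-l,w))]
    q=proj(K,E,P); cv2.polylines(g,[np.int32(q*16)],True,col,1,shift=4)
rect(.459,-.2902,.0265,.026,.009,(255,0,0)); rect(p[0],p[1],.0225,.021,p[2]-.0213+.009,(255,255,0)); rect(.505,-.2247,.048,.026,.009,(255,0,0))
crop(g,60,60,420,290,1.9,"w6")
```

```text
[ 0.45793748 -0.28832277  0.0993096 ] 0.042450792765156266 5.5833 [5.74230622e-01 8.18693532e-01 3.04594525e-04]
```

View pics/w6.png

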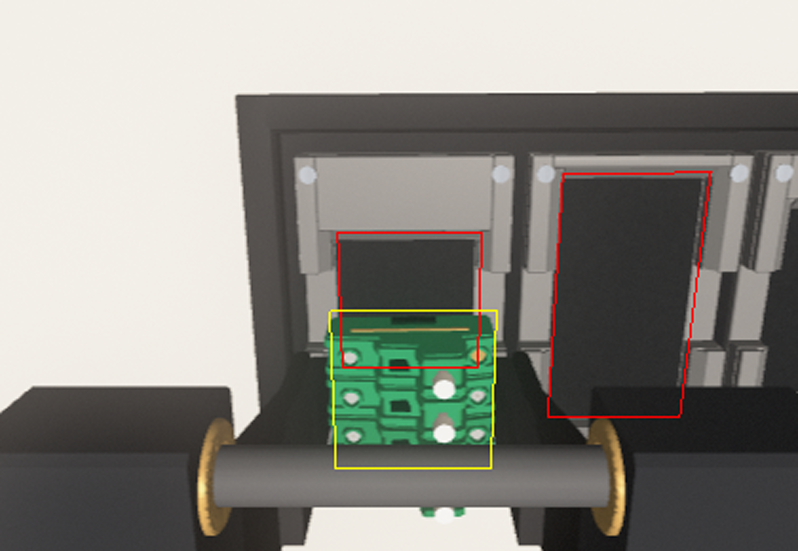

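Run:
```python
from h import *
d=np.load("w6.npz"); K,E=d["K"],d["E"]; o=robot.get_obs(); p=o["position"]; r=R.from_quat(o["tool_rot"])
def loc(x,y,z): return r.inv().apply(unproj(K,E,[x/1.9+60,y/1.9+60],z)[0]-p).round(4)*1000
zb=p[2]-.0213
print("strip bottom end",loc(410,316,zb),"top end",loc(410,345,zb+.026),loc(410,345,zb+.02))
print("sides L/R",loc(328,345,zb+.012),loc(496,340,zb+.012))
print("pocket floor far edge",loc(410,239,.009),"L",loc(341,290,.009),"R",loc(477,290,.009))
print("top edge pocket", loc(410,231,.020))
```

```text
strip bottom end [17.7 -0.6 21.3] top end [20.2 -0.6 -4.7] [17.7 -0.6  1.3]
sides L/R [ 14.4 -21.2   9.3] [15.6 20.9  9.3]
pocket floor far edge [22.  -0.6 90.3] L [  2.7 -26.2  90.3] R [ 2.5 24.2 90.3]
top edge pocket [27.5 -0.6 79.3]
```

Call:
move_arm(
  commands=[
    {"hand": 3.6, "travel": [-0.22, -0.08, 2.0], "twist": [0, 0, 0]},
    {"hand": 3.6, "travel": [0, 0, 3.0], "twist": [0, 0, 0]},
    {"hand": 3.6, "travel": [0, 0, 0.7], "twist": [0, 0, 0]},
    {"hand": 3.6, "travel": [0, 0, 0.3], "twist": [0, 0, 0]},
    {"hand": 3.6, "travel": [0, 0, 0.3], "twist": [0, 0, 0]},
  ],
)

```text
time: 6.0
position: [0.4595, -0.2899, 0.0358]
tool_rot: [0.3, 0.954, 0.0, -0.0]
ft_force: [0.7, -0.5, 0.1]
grip_width: 0.0425
grip_force: 20.0
```

Call:
move_arm(
  commands=[
    {"hand": 3.6, "travel": [0, 0, 0.15], "twist": [0, 0, 0]},
    {"hand": 3.6, "travel": [0, 0, 0.15], "twist": [0, 0, 0]},
    {"hand": 3.6, "travel": [0, 0, 0], "twist": [0, 0, 0]},
  ],
)

```text
time: 6.25
position: [0.4595, -0.2912, 0.0335]
tool_rot: [0.301, 0.954, -0.0, 0.001]
ft_force: [0.6, 0.0, 0.0]
grip_width: 0.0427
grip_force: 20.0
```

Call:
move_arm(
  commands=[
    {"hand": 3.6, "travel": [0, 0, 0.1], "twist": [0, 0, 0]},
    {"hand": 3.6, "travel": [0, 0, 0.1], "twist": [0, 0, 0]},
    {"hand": 3.6, "travel": [0, 0, 0], "twist": [0, 0, 0]},
    {"hand": 5.0, "travel": [0, 0, 0], "twist": [0, 0, 0]},
    {"hand": 5.0, "travel": [0, 0, 0], "twist": [0, 0, 0]},
  ],
)

```text
time: 6.67
position: [0.459, -0.2912, 0.031]
tool_rot: [0.301, 0.953, -0.0, 0.0]
ft_force: [0.3, -0.5, -0.4]
grip_width: 0.0477
grip_force: 0.0
```

Call:
move_arm(
  commands=[
    {"hand": 5.0, "travel": [0, 0, 0], "twist": [0, 0, 0]},
    {"hand": 5.0, "travel": [0, 0, -1.0], "twist": [0, 0, 0]},
    {"hand": 5.0, "travel": [0, 0, -3.0], "twist": [0, 0, 0]},
    {"hand": 8.7, "travel": [0, 0, -4.0], "twist": [0, 0, 0]},
    {"hand": 8.7, "travel": [0, 0, -4.0], "twist": [0, 0, 0]},
  ],
)

```text
time: 7.08
position: [0.4582, -0.2904, 0.1519]
tool_rot: [0.301, 0.953, 0.001, -0.001]
ft_force: [0.9, -0.7, 0.5]
grip_width: 0.0567
grip_force: 0.0
```

Run:
```python
from h import *
d=np.load("w2.npz"); 
s=np.load("scene.npz"); K,E=s["K"],s["E"]
# chute base corners in scene crop s1
print(unproj(K,E,np.array([[470,636],[740,703]])/3.6+[180,125],.005).round(3), unproj(K,E,np.array([[497,515],[487,575]])/3.6+[180,125],.08).round(3))
o=robot.get_obs(); print(o["position"],o["q"].round(3),o["time"])
plan([.50,.28,.30],down(np.radians(90)),8.7)
```

```text
[[0.683 0.238 0.005]
 [0.607 0.425 0.005]] [[0.621 0.212 0.08 ]
 [0.663 0.232 0.08 ]]
[ 0.45821927 -0.29039643  0.15191588] [-0.771  0.537  1.719 -0.     0.889 -1.729] 7.0833
{"hand":8.7,"travel":[1.96,3.27,-0.98],"twist":[0.0,-0.0,-2.3]}, 
{"hand":8.7,"travel":[1.83,3.35,-0.98],"twist":[0.0,-0.0,-2.3]}, 
{"hand":8.7,"travel":[1.69,3.42,-0.98],"twist":[0.0,-0.0,-2.3]}, 
{"hand":8.7,"travel":[1.55,3.49,-0.98],"twist":[0.0,-0.0,-2.3]}, 
{"hand":8.7,"travel":[1.40,3.55,-0.98],"twist":[0.0,-0.0,-2.3]}, 

{"hand":8.7,"travel":[1.26,3.60,-0.98],"twist":[0.0,-0.0,-2.3]}, 
{"hand":8.7,"travel":[1.11,3.65,-0.98],"twist":[0.0,-0.0,-2.3]}, 
{"hand":8.7,"travel":[0.96,3.69,-0.98],"twist":[0.0,-0.0,-2.3]}, 
{"hand":8.7,"travel":[0.81,3.73,-0.98],"twist":[0.0,-0.0,-2.3]}, 
{"hand":8.7,"travel":[0.65,3.76,-0.99],"twist":[0.0,-0.0,-2.3]}, 

{"hand":8.7,"travel":[0.50,3.78,-0.99],"twist":[0.0,-0.0,-2.3]}, 
{"hand":8.7,"travel":[0.34,3.80,-0.99],"twist":[0.0,-0.0,-2.3]}, 
{"hand":8.7,"travel":[0.19,3.81,-0.99],"twist":[0.0,-0.0,-2.3]}, 
{"hand":8.7,"travel":[0.03,3.81,-0.99],"twist":[0.0,-0.0,-2.3]}, 
{"hand":8.7,"travel":[-0.12,3.81,-0.99],"twist":[0.0,-0.0,-2.3]},
```

Run:
```python
from h import *
plan([.575,.35,.27],down(np.radians(22)),8.7,n=17)
```

```text
{"hand":8.7,"travel":[1.60,3.48,-0.69],"twist":[-0.0,-0.0,1.9]}, 
{"hand":8.7,"travel":[1.72,3.42,-0.69],"twist":[-0.0,-0.0,1.9]}, 
{"hand":8.7,"travel":[1.84,3.36,-0.69],"twist":[-0.0,-0.0,1.9]}, 
{"hand":8.7,"travel":[1.95,3.30,-0.69],"twist":[-0.0,-0.0,1.9]}, 
{"hand":8.7,"travel":[2.06,3.23,-0.69],"twist":[-0.0,-0.0,1.9]}, 

{"hand":8.7,"travel":[2.17,3.16,-0.69],"twist":[-0.0,-0.0,1.9]}, 
{"hand":8.7,"travel":[2.27,3.08,-0.69],"twist":[-0.0,-0.0,1.9]}, 
{"hand":8.7,"travel":[2.37,3.00,-0.69],"twist":[-0.0,-0.0,1.9]}, 
{"hand":8.7,"travel":[2.47,2.92,-0.69],"twist":[-0.0,-0.0,1.9]}, 
{"hand":8.7,"travel":[2.57,2.84,-0.69],"twist":[-0.0,-0.0,1.9]}, 

{"hand":8.7,"travel":[2.67,2.75,-0.69],"twist":[-0.0,-0.0,1.9]}, 
{"hand":8.7,"travel":[2.76,2.66,-0.69],"twist":[-0.0,-0.0,1.9]}, 
{"hand":8.7,"travel":[2.85,2.56,-0.69],"twist":[-0.0,-0.0,1.9]}, 
{"hand":8.7,"travel":[2.93,2.47,-0.69],"twist":[-0.0,-0.0,1.9]}, 
{"hand":8.7,"travel":[3.01,2.36,-0.69],"twist":[-0.0,-0.0,1.9]}, 

{"hand":8.7,"travel":[3.09,2.26,-0.69],"twist":[-0.0,-0.0,1.9]}, 
{"hand":8.7,"travel":[3.16,2.16,-0.69],"twist":[-0.0,-0.0,1.9]},
```

Call:
move_arm(
  commands=[
    {"hand": 8.7, "travel": [1.6, 3.5, -0.7], "twist": [0, 0, 2]},
    {"hand": 8.7, "travel": [1.7, 3.4, -0.7], "twist": [0, 0, 2]},
    {"hand": 8.7, "travel": [1.8, 3.4, -0.7], "twist": [0, 0, 2]},
    {"hand": 8.7, "travel": [2.0, 3.3, -0.7], "twist": [0, 0, 2]},
    {"hand": 8.7, "travel": [2.1, 3.2, -0.7], "twist": [0, 0, 2]},
  ],
)

```text
time: 7.5
position: [0.4934, -0.1007, 0.1871]
tool_rot: [0.384, 0.923, 0.0, 0.0]
ft_force: [0.8, -0.0, -0.5]
grip_width: 0.0846
grip_force: 0.0
```

Call:
move_arm(
  commands=[
    {"hand": 8.7, "travel": [2.2, 3.2, -0.7], "twist": [0, 0, 2]},
    {"hand": 8.7, "travel": [2.3, 3.1, -0.7], "twist": [0, 0, 2]},
    {"hand": 8.7, "travel": [2.4, 3.0, -0.7], "twist": [0, 0, 2]},
    {"hand": 8.7, "travel": [2.5, 2.9, -0.7], "twist": [0, 0, 2]},
    {"hand": 8.7, "travel": [2.6, 2.8, -0.7], "twist": [0, 0, 2]},
  ],
)

```text
time: 7.92
position: [0.528, 0.0888, 0.2221]
tool_rot: [0.463, 0.886, 0.0, 0.0]
ft_force: [0.7, -0.4, -0.1]
grip_width: 0.0866
grip_force: 0.0
```

Call:
move_arm(
  commands=[
    {"hand": 8.7, "travel": [2.7, 2.7, -0.7], "twist": [0, 0, 2]},
    {"hand": 8.7, "travel": [2.8, 2.7, -0.7], "twist": [0, 0, 2]},
    {"hand": 8.7, "travel": [2.9, 2.6, -0.7], "twist": [0, 0, 2]},
    {"hand": 8.7, "travel": [2.9, 2.5, -0.7], "twist": [0, 0, 2]},
    {"hand": 8.7, "travel": [3.0, 2.4, -0.7], "twist": [0, 0, 2]},
  ],
)

```text
time: 8.33
position: [0.565, 0.2779, 0.2571]
tool_rot: [0.538, 0.843, 0.0, 0.0]
ft_force: [1.2, -0.4, 0.4]
grip_width: 0.087
grip_force: 0.0
```

Call:
move_arm(
  commands=[
    {"hand": 8.7, "travel": [3.1, 2.3, -0.7], "twist": [0, 0, 1.5]},
    {"hand": 8.7, "travel": [3.2, 2.2, -0.7], "twist": [0, 0, 1.5]},
    {"hand": 8.7, "travel": [0, 0, 0], "twist": [0, 0, 0]},
    {"hand": 8.7, "travel": [0, 0, 0], "twist": [0, 0, 0]},
    {"hand": 8.7, "travel": [0, 0, 0], "twist": [0, 0, 0]},
  ],
)

```text
time: 8.75
position: [0.5799, 0.3513, 0.2698]
tool_rot: [0.559, 0.829, -0.001, -0.0]
ft_force: [-0.6, -0.7, -0.3]
grip_width: 0.087
grip_force: 0.0
```

Run:
```python
from h import *
f,K,E=cam("wrist"); np.savez("w7.npz",f=f,K=K,E=E); o=robot.get_obs(); p=o["position"]; r=R.from_quat(o["tool_rot"]); print(p,o["time"],r.apply([0,1,0]),proj(K,E,[p[0],p[1],.06]))
crop(f,120,20,320,240,2.5,"w7")
```

```text
[0.5799417  0.35059097 0.2695945 ] 8.8 [ 0.9278175   0.37302934 -0.00194866] [[275.61802531 180.37587038]]
```

View pics/w7.png

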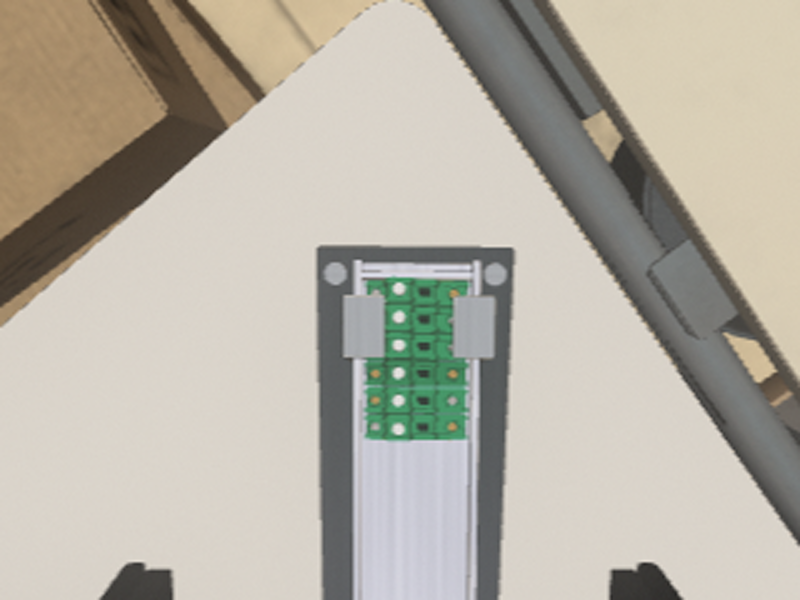

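```bash
cat > ch.py <<'E'
from h import *
from scipy.optimize import least_squares
t=.21
def cp(s,h,x=0): # chute frame point: slope dist s, height h above floor
    return np.array([x,-.095+s*np.cos(t)-h*np.sin(t),.034+s*np.sin(t)+h*np.cos(t)])
def W(q,P):
    X,Y,a=q; P=np.atleast_2d(P); c,s=np.cos(a),np.sin(a)  # a: world angle of chute +y
    return np.c_[X+c*P[:,1]+s*P[:,0], Y+s*P[:,1]-c*P[:,0], P[:,2]]
E
python3 - <<'E'
from ch import *
d=np.load("w7.npz"); K,E=d["K"],d["E"]
U=lambda px:np.array(px)/2.5+[120,20]
# left in image = chute +x
P=np.array([cp(.010,.04,.029),cp(.010,.04,-.029),cp(.034,.04,.029),cp(.034,.04,-.029)])
px=U([[344,294],[494,296],[344,357],[494,357]])
sol=least_squares(lambda q:(proj(K,E,W(q,P))-px).ravel(),[.62,.33,np.radians(-68)]); q=sol.x
print(q,np.degrees(q[2]),sol.fun.round(2)); np.save("q.npy",q)
# check: trough rail top at high end; strip ends
for s in np.arange(0,.1,.011): print(s.round(3),((proj(K,E,W(q,cp(s,.028)))-[120,20])*2.5).round(0),((proj(K,E,W(q,cp(s,.0)))-[120,20])*2.5).round(0))
E
```

```text
[ 0.60833034  0.30960963 -1.19359293] -68.38783743591416 [-0.38 -0.06  0.59 -0.52 -0.4   0.15  0.2   0.48]
0.0 [[418. 272.]] [[416. 281.]]
0.011 [[418. 300.]] [[416. 307.]]
0.022 [[418. 328.]] [[416. 333.]]
0.033 [[418. 356.]] [[416. 359.]]
0.044 [[418. 384.]] [[416. 385.]]
0.055 [[417. 412.]] [[415. 410.]]
0.066 [[417. 440.]] [[415. 436.]]
0.077 [[417. 467.]] [[415. 461.]]
0.088 [[417. 494.]] [[415. 487.]]
0.099 [[416. 521.]] [[415. 512.]]
```

Run:
```python
from ch import *
q=np.load("q.npy"); r1=down(q[2]+np.pi/2,-t); n=W(q,cp(.05,.1))-W(q,cp(.05,0)); print(r1.apply([0,0,1]),-n/.1, r1.apply([1,0,0]))
p1=W(q,cp(.052,.070))[0]; print(p1, W(q,cp(.052,.028))[0]); plan(p1,r1,6.0)
```

```text
[ 0.07678035 -0.19380482 -0.97803091] [[ 0.07678035 -0.19380482 -0.97803091]] [-0.36023022  0.9092737  -0.2084599 ]
[0.5866971  0.36421508 0.11330208] [0.58992188 0.35607528 0.07222478]
{"hand":6,"travel":[0.26,0.29,3.91],"twist":[-0.0,-3.0,0.1]}, 
{"hand":6,"travel":[0.46,0.29,3.89],"twist":[-0.0,-3.0,0.1]}, 
{"hand":6,"travel":[0.66,0.29,3.86],"twist":[-0.0,-3.0,0.1]}, 
{"hand":6,"travel":[0.86,0.29,3.82],"twist":[-0.0,-3.0,0.1]},
```

Call:
move_arm(
  commands=[
    {"hand": 6.0, "travel": [0.3, 0.3, 3.9], "twist": [0, -3.0, 0.1]},
    {"hand": 6.0, "travel": [0.5, 0.3, 3.9], "twist": [0, -3.0, 0.1]},
    {"hand": 6.0, "travel": [0.7, 0.3, 3.8], "twist": [0, -3.0, 0.1]},
    {"hand": 6.0, "travel": [0.8, 0.3, 3.8], "twist": [0, -3.0, 0.1]},
    {"hand": 6.0, "travel": [0, 0, 0], "twist": [0, 0, 0]},
  ],
)

```text
time: 9.22
position: [0.581, 0.3633, 0.1027]
tool_rot: [0.559, 0.823, -0.068, 0.081]
ft_force: [-0.9, -0.7, -2.5]
grip_width: 0.0633
grip_force: 0.0
```

Call:
move_arm(
  commands=[
    {"hand": 6.0, "travel": [0, 0, 0], "twist": [0, 0, 0]},
    {"hand": 6.0, "travel": [0, 0, 0], "twist": [0, 0, 0]},
  ],
)

```text
time: 9.38
position: [0.5893, 0.3655, 0.1166]
tool_rot: [0.56, 0.822, -0.057, 0.087]
ft_force: [0.1, -0.5, 1.0]
grip_width: 0.0604
grip_force: 0.0
```

Run:
```python
from ch import *
q=np.load("q.npy"); r1=down(q[2]+np.pi/2,-t)
f,K,E=cam("wrist"); np.savez("w8.npz",f=f,K=K,E=E); o=robot.get_obs(); print(o["position"],o["grip_width"],o["time"])
r=R.from_quat(o["tool_rot"]);print(r.inv().apply(W(q,cp(.052,.028))[0]-o["position"])*100,(r.inv()*r1).as_rotvec(degrees=True))
g=f.copy()
for s0,s1,h,w,c in((.010,.034,.04,.029,(255,0,0)),(0,.066,.0,.021,(255,255,0)),(.0425,.0615,.02,.03,(0,0,255))):
    P=[cp(s0,h,w),cp(s1,h,w),cp(s1,h,-w),cp(s0,h,-w)]
    cv2.polylines(g,[np.int32(proj(K,E,W(q,P))*16)],True,c,1,shift=4)
crop(g,120,40,320,240,2.5,"w8")
```

```text
[0.59023371 0.36595585 0.11825215] 0.06035580421157491 9.4333
[ 0.06374988 -0.42069791  4.68842942] [ 0.33587714 -0.0831182  -0.24673829]
```

View pics/w8.png

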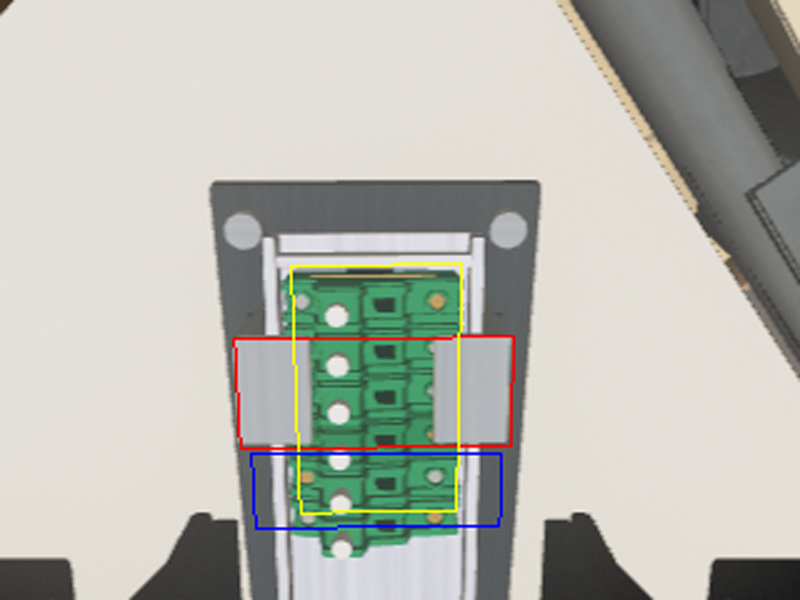

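Call:
move_arm(
  commands=[
    {"hand": 6.0, "travel": [0, -0.4, 1.0], "twist": [0, 0, 0]},
    {"hand": 6.0, "travel": [0, 0, 1.0], "twist": [0, 0, 0]},
    {"hand": 6.0, "travel": [0, 0, 0], "twist": [0, 0, 0]},
    {"hand": 6.0, "travel": [0, 0, 0], "twist": [0, 0, 0]},
    {"hand": 6.0, "travel": [0, 0, 0], "twist": [0, 0, 0]},
  ],
)

```text
time: 9.85
position: [0.5859, 0.3609, 0.0953]
tool_rot: [0.56, 0.822, -0.058, 0.087]
ft_force: [0.1, 0.5, -0.1]
grip_width: 0.06
grip_force: 0.0
```

```bash
cat > g.py <<'E'
from ch import *
import sys
q=np.load("q.npy"); r1=down(q[2]+np.pi/2,-t); o=robot.get_obs(); print(o["position"],o["joint_velocities"].round(3))
r=R.from_quat(o["tool_rot"]);print(r.inv().apply(W(q,cp(float(sys.argv[1]),float(sys.argv[2])))[0]-o["position"])*100,(r.inv()*r1).as_rotvec(degrees=True))
E
python3 g.py .052 .028
```

```text
[0.58593723 0.36086041 0.09531281] [ 0.006  0.001 -0.007  0.    -0.002  0.001]
[-0.09859062  0.19201337  2.38153986] [ 0.05791059 -0.04014334 -0.12575144]
```

Call:
move_arm(
  commands=[
    {"hand": 6.0, "travel": [-0.1, 0.2, 1.0], "twist": [0, 0, 0]},
    {"hand": 6.0, "travel": [0, 0, 1.0], "twist": [0, 0, 0]},
    {"hand": 6.0, "travel": [0, 0, 0.4], "twist": [0, 0, 0]},
    {"hand": 6.0, "travel": [0, 0, 0], "twist": [0, 0, 0]},
    {"hand": 6.0, "travel": [0, 0, 0], "twist": [0, 0, 0]},
  ],
)

```text
time: 10.27
position: [0.5893, 0.3559, 0.0704]
tool_rot: [0.56, 0.822, -0.059, 0.086]
ft_force: [0.0, 0.2, 0.2]
grip_width: 0.0602
grip_force: 0.0
```

```bash
python3 g.py .052 .028
```

```text
[0.58928365 0.3559247  0.07042223] [ 0.004 -0.013 -0.013  0.001  0.001 -0.001]
[-0.04671355  0.06469798 -0.17442479] [-0.08177496 -0.02360997 -0.0792543 ]
```

Call:
move_arm(
  commands=[
    {"hand": 6.0, "travel": [0, 0.06, -0.1], "twist": [0, 0, 0]},
    {"hand": 3.6, "travel": [0, 0, 0], "twist": [0, 0, 0]},
    {"hand": 3.6, "travel": [0, 0, 0], "twist": [0, 0, 0]},
    {"hand": 3.6, "travel": [0, 0, 0], "twist": [0, 0, 0]},
    {"hand": 3.6, "travel": [0, 0, 0], "twist": [0, 0, 0]},
  ],
  force=30,
)

```text
time: 10.68
position: [0.5902, 0.3568, 0.0728]
tool_rot: [0.56, 0.822, -0.058, 0.087]
ft_force: [0.2, -0.6, 0.7]
grip_width: 0.0422
grip_force: 29.9
```

Call:
move_arm(
  commands=[
    {"hand": 3.6, "travel": [0, 0, 0], "twist": [0, 0, 0]},
    {"hand": 3.6, "travel": [0, 0, 0], "twist": [0, 0, 0]},
    {"hand": 3.6, "travel": [0, 0, 0], "twist": [0, 0, 0]},
    {"hand": 3.6, "travel": [0, 0, 0], "twist": [0, 0, 0]},
  ],
)

```text
time: 11.02
position: [0.5902, 0.3568, 0.0728]
tool_rot: [0.56, 0.822, -0.058, 0.087]
ft_force: [-0.9, -0.1, 2.1]
grip_width: 0.0426
grip_force: 29.9
```

```bash
python3 g.py .052 .028
```

```text
[0.59022312 0.35678686 0.07281387] [ 0.     0.002 -0.     0.002 -0.002 -0.001]
[-0.04170116 -0.05419095  0.06903372] [ 0.03603375 -0.03445523 -0.09369578]
```

Call:
move_arm(
  commands=[
    {"hand": 3.6, "travel": [-0.5, 0, -0.04], "twist": [0, 0, 0]},
    {"hand": 3.6, "travel": [-1.0, 0, 0], "twist": [0, 0, 0]},
    {"hand": 3.6, "travel": [-1.0, 0, 0], "twist": [0, 0, 0]},
    {"hand": 3.6, "travel": [-1.0, 0, 0], "twist": [0, 0, 0]},
    {"hand": 3.6, "travel": [-1.0, 0, 0], "twist": [0, 0, 0]},
  ],
)

```text
time: 11.43
position: [0.607, 0.3144, 0.0825]
tool_rot: [0.56, 0.822, -0.058, 0.087]
ft_force: [-0.7, 0.9, -0.2]
grip_width: 0.0423
grip_force: 29.9
```

Call:
move_arm(
  commands=[
    {"hand": 3.6, "travel": [-0.3, 0, 0], "twist": [0, 0, 0]},
    {"hand": 3.6, "travel": [0, 0, 0], "twist": [0, 0, 0]},
    {"hand": 3.6, "travel": [0, 0, 0], "twist": [0, 0, 0]},
  ],
)

```text
time: 11.68
position: [0.6079, 0.3122, 0.083]
tool_rot: [0.56, 0.822, -0.059, 0.087]
ft_force: [0.1, -1.2, 1.4]
grip_width: 0.0426
grip_force: 29.9
```

```bash
python3 g.py .0996 .0287
python3 - <<'E'
from ch import *
d=np.load("w8.npz")
f,K,E=cam("wrist"); crop(f,120,40,320,240,2.5,"w9"); q=np.load("q.npy")
for s in (.04,.044,.048,.052): print(s,((proj(K,E,W(q,cp(s,.0)))-[120,40])*2.5).round(0),((proj(K,E,W(q,cp(s,.028)))-[120,40])*2.5).round(0))
E
```

```text
[0.60785529 0.31224442 0.08303778] [ 0.015  0.004 -0.001  0.005  0.001  0.   ]
[ 0.09671232 -0.05312687  0.00038046] [ 0.02272938 -0.0074885  -0.14623772]
0.04 [[384. 251.]] [[384. 269.]]
0.044 [[385. 271.]] [[384. 293.]]
0.048 [[385. 291.]] [[384. 317.]]
0.052 [[385. 311.]] [[384. 340.]]
```

View pics/w9.png

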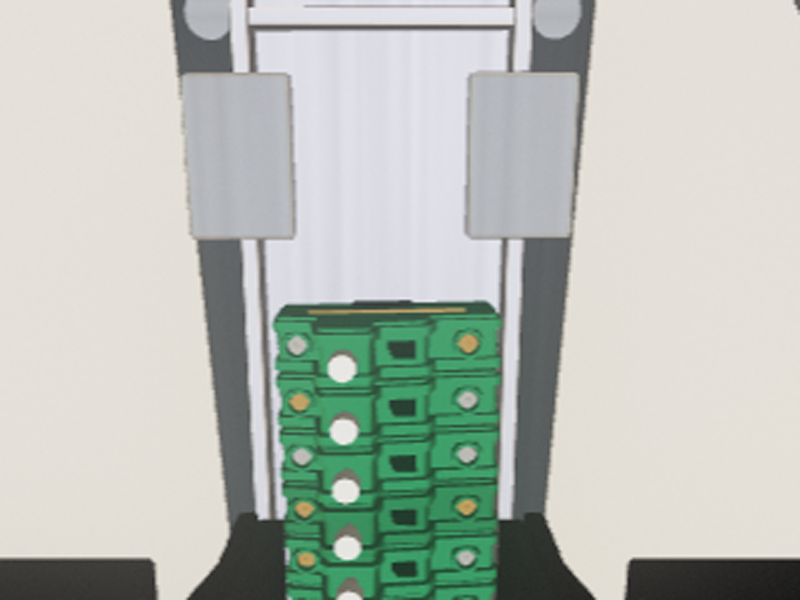

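Run:
```python
from ch import *
q=np.load("q.npy"); o=robot.get_obs(); r=R.from_quat(o["tool_rot"]); p=o["position"]+r.apply([0,0,-.09]); print(p)
plan([.5644,-.1684,.12],down(np.radians(55)),3.6,p0=p,n=14)
```

```text
[0.60071776 0.3300709  0.17096475]
{"hand":3.6,"travel":[-3.07,-1.55,1.02],"twist":[-0.2,0.8,-2.4]}, 
{"hand":3.6,"travel":[-3.02,-1.68,0.97],"twist":[-0.2,0.8,-2.4]}, 
{"hand":3.6,"travel":[-2.96,-1.81,0.92],"twist":[-0.2,0.8,-2.4]}, 
{"hand":3.6,"travel":[-2.90,-1.93,0.87],"twist":[-0.2,0.8,-2.4]}, 
{"hand":3.6,"travel":[-2.82,-2.05,0.82],"twist":[-0.2,0.8,-2.4]}, 

{"hand":3.6,"travel":[-2.75,-2.17,0.77],"twist":[-0.2,0.8,-2.4]}, 
{"hand":3.6,"travel":[-2.67,-2.29,0.72],"twist":[-0.2,0.8,-2.4]}, 
{"hand":3.6,"travel":[-2.58,-2.40,0.67],"twist":[-0.2,0.8,-2.4]}, 
{"hand":3.6,"travel":[-2.49,-2.51,0.63],"twist":[-0.2,0.8,-2.4]}, 
{"hand":3.6,"travel":[-2.39,-2.61,0.58],"twist":[-0.2,0.8,-2.4]}, 

{"hand":3.6,"travel":[-2.29,-2.71,0.53],"twist":[-0.2,0.8,-2.4]}, 
{"hand":3.6,"travel":[-2.18,-2.81,0.49],"twist":[-0.2,0.8,-2.4]}, 
{"hand":3.6,"travel":[-2.07,-2.90,0.45],"twist":[-0.2,0.8,-2.4]}, 
{"hand":3.6,"travel":[-1.95,-2.99,0.40],"twist":[-0.2,0.8,-2.4]},
```

Call:
move_arm(
  commands=[
    {"hand": 3.6, "travel": [0, 0, -1.0], "twist": [0, 0, 0]},
    {"hand": 3.6, "travel": [0, 0, -2.0], "twist": [0, 0, 0]},
    {"hand": 3.6, "travel": [0, 0, -3.0], "twist": [0, 0, 0]},
    {"hand": 3.6, "travel": [0, 0, -3.0], "twist": [0, 0, 0]},
    {"hand": 3.6, "travel": [-1.5, -0.8, 0.5], "twist": [-0.1, 0.4, -1.2]},
  ],
)

```text
time: 12.15
position: [0.6023, 0.3193, 0.1766]
tool_rot: [0.55, 0.829, -0.049, 0.087]
ft_force: [0.9, 0.7, 0.8]
grip_width: 0.0423
grip_force: 29.9
```

Call:
move_arm(
  commands=[
    {"hand": 3.6, "travel": [-3.1, -1.6, 1.0], "twist": [-0.2, 0.8, -2.4]},
    {"hand": 3.6, "travel": [-3.0, -1.7, 1.0], "twist": [-0.2, 0.8, -2.4]},
    {"hand": 3.6, "travel": [-3.0, -1.8, 0.9], "twist": [-0.2, 0.8, -2.4]},
    {"hand": 3.6, "travel": [-2.9, -1.9, 0.9], "twist": [-0.2, 0.8, -2.4]},
    {"hand": 3.6, "travel": [-2.8, -2.0, 0.8], "twist": [-0.2, 0.8, -2.4]},
  ],
)

```text
time: 12.57
position: [0.5891, 0.134, 0.1508]
tool_rot: [0.461, 0.885, -0.038, 0.053]
ft_force: [0.9, -0.1, 0.2]
grip_width: 0.0422
grip_force: 29.9
```

Call:
move_arm(
  commands=[
    {"hand": 3.6, "travel": [-2.7, -2.2, 0.8], "twist": [-0.2, 0.8, -2.4]},
    {"hand": 3.6, "travel": [-2.7, -2.3, 0.7], "twist": [-0.2, 0.8, -2.4]},
    {"hand": 3.6, "travel": [-2.6, -2.4, 0.7], "twist": [-0.2, 0.8, -2.4]},
    {"hand": 3.6, "travel": [-2.5, -2.5, 0.6], "twist": [-0.2, 0.8, -2.4]},
    {"hand": 3.6, "travel": [-2.4, -2.6, 0.6], "twist": [-0.2, 0.8, -2.4]},
  ],
)

```text
time: 12.98
position: [0.5805, -0.0448, 0.1327]
tool_rot: [0.367, 0.93, -0.02, 0.022]
ft_force: [1.2, -0.1, 0.7]
grip_width: 0.0423
grip_force: 29.9
```

Call:
move_arm(
  commands=[
    {"hand": 3.6, "travel": [-2.3, -2.7, 0.5], "twist": [-0.2, 0.8, -2.4]},
    {"hand": 3.6, "travel": [-2.2, -2.8, 0.5], "twist": [-0.2, 0.8, -2.4]},
    {"hand": 3.6, "travel": [-1.5, -2.2, 0.3], "twist": [-0.1, 0.6, -1.8]},
    {"hand": 3.6, "travel": [-1.0, -1.5, 0.2], "twist": [-0.1, 0.4, -1.8]},
    {"hand": 3.6, "travel": [0, 0, 0], "twist": [0, 0, 0]},
  ],
)

```text
time: 13.4
position: [0.5755, -0.164, 0.122]
tool_rot: [0.3, 0.954, -0.009, 0.002]
ft_force: [0.0, -0.3, 0.0]
grip_width: 0.0422
grip_force: 29.9
```

Call:
move_arm(
  commands=[
    {"hand": 3.6, "travel": [0, 0, 0], "twist": [0, 0, 0]},
    {"hand": 3.6, "travel": [0, 0, 0], "twist": [0, 0, 0]},
    {"hand": 3.6, "travel": [0, 0, 0], "twist": [0, 0, 0]},
  ],
)

```text
time: 13.65
position: [0.5746, -0.1582, 0.122]
tool_rot: [0.298, 0.954, -0.008, 0.001]
ft_force: [0.1, 0.4, -0.2]
grip_width: 0.0424
grip_force: 29.9
```

```bash
cat > g2.py <<'E'
from h import *
import sys
x,y,z,yaw=map(float,sys.argv[1:]); r1=down(np.radians(yaw)); o=robot.get_obs(); r=R.from_quat(o["tool_rot"])
print(o["position"].round(4),o["time"],"go",(r.inv().apply([x,y,z]-o["position"])*100).round(2),(r.inv()*r1).as_rotvec(degrees=True).round(2))
E
python3 g2.py .5644 -.1684 .1 55
```

```text
[ 0.5746 -0.1582  0.122 ] 13.65 go [ 0.27 -1.39  2.22] [-0.87  0.4   0.27]
```

Call:
move_arm(
  commands=[
    {"hand": 3.6, "travel": [0.27, -1.4, 2.2], "twist": [-0.9, 0.4, 0.3]},
    {"hand": 3.6, "travel": [0, 0, 0], "twist": [0, 0, 0]},
    {"hand": 3.6, "travel": [0, 0, 0], "twist": [0, 0, 0]},
    {"hand": 3.6, "travel": [0, 0, 0], "twist": [0, 0, 0]},
  ],
)

```text
time: 13.98
position: [0.5649, -0.1693, 0.1004]
tool_rot: [0.301, 0.954, 0.0, 0.0]
ft_force: [0.4, 0.3, -0.2]
grip_width: 0.0425
grip_force: 29.9
```

```bash
python3 g2.py .5644 -.1684 .1 55
python3 - <<'E'
from h import *
f,K,E=cam("wrist"); np.savez("w10.npz",f=f,K=K,E=E); o=robot.get_obs(); p=o["position"]; r=R.from_quat(o["tool_rot"])
np.savez("w10o.npz",p=p,r=o["tool_rot"])
crop(f,150,0,280,260,2.3,"w10")
hsv=cv2.cvtColor(f,cv2.COLOR_RGB2HSV)
px=proj(K,E,p+r.apply(np.array([[x,0,.0287] for x in (.04,.049,.06)])));print(px)
c=275
print([(y,int(hsv[y,c,0]),int(hsv[y,c,1]),int(hsv[y,c,2])) for y in range(60,215,3)])
E
```

```text
[ 0.5649 -0.1693  0.1004] 13.9833 go [0.09 0.05 0.04] [ 0.02  0.05 -0.08]
[[275.49683482 181.53308535]
 [275.46917913 163.95321883]
 [275.43425221 141.75126198]]
[(60, 21, 11, 241), (63, 18, 11, 241), (66, 18, 11, 241), (69, 20, 10, 241), (72, 20, 10, 241), (75, 18, 11, 241), (78, 11, 21, 98), (81, 9, 18, 98), (84, 4, 19, 95), (87, 15, 17, 92), (90, 9, 20, 91), (93, 17, 20, 88), (96, 12, 20, 65), (99, 13, 20, 89), (102, 10, 17, 88), (105, 10, 18, 86), (108, 13, 21, 86), (111, 15, 16, 162), (114, 14, 16, 180), (117, 14, 16, 178), (120, 16, 16, 176), (123, 14, 19, 178), (126, 18, 18, 174), (129, 18, 18, 172), (132, 16, 16, 171), (135, 24, 11, 113), (138, 25, 13, 114), (141, 53, 17, 61), (144, 60, 17, 61), (147, 60, 21, 60), (150, 66, 21, 61), (153, 60, 25, 61), (156, 56, 32, 63), (159, 64, 29, 62), (162, 71, 106, 60), (165, 59, 93, 115), (168, 72, 145, 116), (171, 74, 157, 175), (174, 73, 157, 175), (177, 73, 150, 114), (180, 73, 154, 151), (183, 74, 159, 176), (186, 72, 148, 119), (189, 73, 157, 177), (192, 73, 152, 136), (195, 74, 159, 176), (198, 73, 158, 177), (201, 73, 154, 136), (204, 73, 159, 176), (207, 73, 158, 177), (210, 73, 156, 157), (213, 73, 157, 177)]
```

Run:
```python
from h import *
d=np.load("w10.npz"); K,E,f=d["K"],d["E"],d["f"]; w=np.load("w10o.npz"); p=w["p"]; r=R.from_quat(w["r"])
L=lambda x,y,z: (r.inv().apply(unproj(K,E,[x,y],z)[0]-p)*1000).round(1)
zb=p[2]-.0287
print("rim",L(275,76.5,.013)[0]-76,"nest outer",L(275,110,.02)[0]-56,"chamfer top?",L(275,133.5,.02)[0]-41,"floor",L(275,139.8,.009)[0]-37,L(275,139.8,.016)[0]-37)
print("strip bottom end",L(275,161.3,zb)[0]-33)
g=cv2.cvtColor(f,cv2.COLOR_RGB2GRAY)
for y in (118,150): print(y,[(x,int(g[y,x])) for x in range(190,362,3)])
for z in(.009,.02): print(z,proj(K,E,p+r.apply(np.array([[x,yy,p[2]-z] for x in(.04,.049) for yy in(-.026,.026)]))).round(1).tolist())
```

```text
rim 17.5 nest outer 17.5 chamfer top? 18.200000000000003 floor 17.1 17.799999999999997
strip bottom end 17.4
118 [(190, 119), (193, 182), (196, 198), (199, 196), (202, 169), (205, 84), (208, 77), (211, 77), (214, 114), (217, 190), (220, 198), (223, 196), (226, 149), (229, 169), (232, 170), (235, 169), (238, 171), (241, 170), (244, 171), (247, 171), (250, 171), (253, 172), (256, 172), (259, 173), (262, 172), (265, 172), (268, 173), (271, 173), (274, 173), (277, 173), (280, 174), (283, 174), (286, 173), (289, 174), (292, 175), (295, 175), (298, 174), (301, 176), (304, 177), (307, 176), (310, 177), (313, 177), (316, 176), (319, 179), (322, 200), (325, 198), (328, 198), (331, 157), (334, 85), (337, 87), (340, 57), (343, 65), (346, 89), (349, 89), (352, 89), (355, 88), (358, 90), (361, 189)]
150 [(190, 69), (193, 117), (196, 142), (199, 158), (202, 159), (205, 153), (208, 83), (211, 71), (214, 75), (217, 158), (220, 159), (223, 162), (226, 138), (229, 130), (232, 130), (235, 102), (238, 59), (241, 57), (244, 60), (247, 61), (250, 59), (253, 60), (256, 61), (259, 61), (262, 58), (265, 58), (268, 60), (271, 59), (274, 58), (277, 59), (280, 57), (283, 60), (286, 59), (289, 58), (292, 57), (295, 59), (298, 59), (301, 59), (304, 59), (307, 60), (310, 60), (313, 99), (316, 120), (319, 121), (322, 168), (325, 168), (328, 169), (331, 85), (334, 80), (337, 71), (340, 59), (343, 84), (346, 84), (349, 86), (352, 85), (355, 87), (358, 82), (361, 237)]
0.009 [[237.2, 160.8], [313.9, 160.7], [236.7, 147.5], [314.3, 147.4]]
0.02 [[235.4, 163.7], [315.7, 163.6], [234.9, 149.7], [316.1, 149.6]]
```

Call:
move_arm(
  commands=[
    {"hand": 3.6, "travel": [0, -0.05, 2.0], "twist": [0, 0, 0]},
    {"hand": 3.6, "travel": [0, 0, 2.2], "twist": [0, 0, 0]},
    {"hand": 3.6, "travel": [0, 0, 1.0], "twist": [0, 0, 0]},
    {"hand": 3.6, "travel": [0, 0, 0.4], "twist": [0, 0, 0]},
    {"hand": 3.6, "travel": [0, 0, 0.3], "twist": [0, 0, 0]},
  ],
)

```text
time: 14.45
position: [0.5645, -0.1704, 0.0409]
tool_rot: [0.301, 0.953, 0.0, 0.0]
ft_force: [1.1, -0.5, -0.4]
grip_width: 0.0423
grip_force: 29.9
```

Call:
move_arm(
  commands=[
    {"hand": 3.6, "travel": [0, 0, 0.1], "twist": [0, 0, 0]},
    {"hand": 3.6, "travel": [0, 0, 0.1], "twist": [0, 0, 0]},
    {"hand": 3.6, "travel": [0, 0, 0], "twist": [0, 0, 0]},
  ],
)

```text
time: 14.7
position: [0.5648, -0.1709, 0.0397]
tool_rot: [0.302, 0.953, -0.0, 0.001]
ft_force: [-1.3, 0.3, -1.2]
grip_width: 0.0423
grip_force: 29.9
```

Lower the last 1.5 mm, release gently, and retreat.

Call:
move_arm(
  commands=[
    {"hand": 3.6, "travel": [0, 0, 0.15], "twist": [0, 0, 0]},
    {"hand": 3.6, "travel": [0, 0, 0], "twist": [0, 0, 0]},
    {"hand": 5.0, "travel": [0, 0, 0], "twist": [0, 0, 0]},
    {"hand": 5.0, "travel": [0, 0, 0], "twist": [0, 0, 0]},
    {"hand": 5.0, "travel": [0, 0, 0], "twist": [0, 0, 0]},
  ],
)

```text
time: 15.12
position: [0.5644, -0.1708, 0.0377]
tool_rot: [0.302, 0.953, 0.0, 0.001]
ft_force: [-0.4, -0.2, -0.2]
grip_width: 0.0492
grip_force: 0.0
```

Call:
move_arm(
  commands=[
    {"hand": 5.0, "travel": [0, 0, -1.0], "twist": [0, 0, 0]},
    {"hand": 5.0, "travel": [0, 0, -3.0], "twist": [0, 0, 0]},
    {"hand": 6.5, "travel": [0, 0, -4.0], "twist": [0, 0, 0]},
    {"hand": 8.7, "travel": [0, 0, -4.0], "twist": [0, 0, 0]},
    {"hand": 8.7, "travel": [0, 0, 0], "twist": [0, 0, 0]},
  ],
)

```text
time: 15.53
position: [0.5689, -0.1729, 0.166]
tool_rot: [0.302, 0.953, -0.001, 0.008]
ft_force: [1.8, -0.6, 0.2]
grip_width: 0.0627
grip_force: 0.0
```

Run:
```python
from h import *
# 8-way refine from w2 with reduced box, L .088
d=np.load("w2.npz"); f,K,E=d["f"],d["K"],d["E"]
hsv=cv2.cvtColor(f,cv2.COLOR_RGB2HSV); m=cv2.inRange(hsv,(50,35,20),(95,255,255))
m=cv2.morphologyEx(m,cv2.MORPH_CLOSE,np.ones((7,7)));n,lab=cv2.connectedComponents(m); l=lab[120,365]
rc=cv2.minAreaRect(cv2.findNonZero((lab==l).astype(np.uint8))); print(rc); b=unproj(K,E,cv2.boxPoints(rc),.022); print(b.round(4),b.mean(0).round(4),[np.degrees(np.arctan2(*(b[i]-b[i-1])[[1,0]])).round(1) for i in range(4)])
c=b.mean(0); plan([c[0],c[1],.16],down(np.radians(-5)),8.7)
```

```text
((364.463134765625, 121.90574645996094), (68.98822784423828, 33.226619720458984), 5.19442892074585)
[[ 0.4675 -0.0371  0.022 ]
 [ 0.426  -0.0352  0.022 ]
 [ 0.4333  0.0532  0.022 ]
 [ 0.4752  0.0537  0.022 ]] [0.4505 0.0086 0.022 ] [np.float64(-94.9), np.float64(177.4), np.float64(85.3), np.float64(0.7)]
{"hand":8.7,"travel":[2.24,0.89,0.03],"twist":[0.1,0.1,6.7]}, 
{"hand":8.7,"travel":[2.33,0.63,0.03],"twist":[0.1,0.1,6.7]}, 
{"hand":8.7,"travel":[2.38,0.36,0.04],"twist":[0.1,0.1,6.7]}, 
{"hand":8.7,"travel":[2.41,0.08,0.04],"twist":[0.1,0.1,6.7]}, 
{"hand":8.7,"travel":[2.40,-0.20,0.04],"twist":[0.1,0.1,6.7]}, 

{"hand":8.7,"travel":[2.36,-0.48,0.05],"twist":[0.1,0.1,6.7]}, 
{"hand":8.7,"travel":[2.29,-0.75,0.05],"twist":[0.1,0.1,6.7]}, 
{"hand":8.7,"travel":[2.19,-1.01,0.06],"twist":[0.1,0.1,6.7]}, 
{"hand":8.7,"travel":[2.05,-1.26,0.06],"twist":[0.1,0.1,6.7]},
```

Call:
move_arm(
  commands=[
    {"hand": 8.7, "travel": [2.2, 0.9, 0], "twist": [0, 0, 6.7]},
    {"hand": 8.7, "travel": [2.3, 0.6, 0], "twist": [0, 0, 6.7]},
    {"hand": 8.7, "travel": [2.4, 0.4, 0], "twist": [0, 0, 6.7]},
    {"hand": 8.7, "travel": [2.4, 0.1, 0], "twist": [0, 0, 6.7]},
    {"hand": 8.7, "travel": [2.4, -0.2, 0], "twist": [0, 0, 6.7]},
  ],
)

```text
time: 15.95
position: [0.4988, -0.069, 0.1582]
tool_rot: [0.566, 0.824, 0.0, 0.001]
ft_force: [-0.7, -0.1, 1.2]
grip_width: 0.0861
grip_force: 0.0
```

Call:
move_arm(
  commands=[
    {"hand": 8.7, "travel": [2.4, -0.5, 0], "twist": [0, 0, 6.7]},
    {"hand": 8.7, "travel": [2.3, -0.8, 0], "twist": [0, 0, 6.7]},
    {"hand": 8.7, "travel": [2.2, -1.0, 0], "twist": [0, 0, 6.7]},
    {"hand": 8.7, "travel": [2.0, -1.3, 0], "twist": [0, 0, 6.7]},
    {"hand": 8.7, "travel": [0, 0, 0], "twist": [0, 0, 0]},
  ],
)

```text
time: 16.37
position: [0.4416, 0.0143, 0.1576]
tool_rot: [0.74, 0.673, -0.001, -0.002]
ft_force: [-1.5, -0.2, 0.1]
grip_width: 0.0871
grip_force: 0.0
```

Call:
move_arm(
  commands=[
    {"hand": 6.0, "travel": [0, 0, 0], "twist": [0, 0, 0]},
    {"hand": 6.0, "travel": [0, 0, 0], "twist": [0, 0, 0]},
    {"hand": 6.0, "travel": [0, 0, 0], "twist": [0, 0, 0]},
  ],
)

```text
time: 16.62
position: [0.4474, 0.0103, 0.1578]
tool_rot: [0.74, 0.673, 0.001, 0.001]
ft_force: [0.6, -0.1, 0.4]
grip_width: 0.0742
grip_force: 0.0
```

```bash
python3 g2.py .4505 .0086 .019 -5
python3 - <<'E'
from h import *
f,K,E=cam("wrist"); o=robot.get_obs(); p=o["position"]; r=R.from_quat(o["tool_rot"]); px=proj(K,E,[.4505,.0086,.025])[0]; print(px)
hsv=cv2.cvtColor(f,cv2.COLOR_RGB2HSV); m=cv2.inRange(hsv,(50,35,20),(95,255,255))
m=cv2.morphologyEx(m,cv2.MORPH_CLOSE,np.ones((9,9)));n,lab,st,_=cv2.connectedComponentsWithStats(m); l=lab[int(px[1]),int(px[0])]; print(l,st[l])
rc=cv2.minAreaRect(cv2.findNonZero((lab==l).astype(np.uint8))); print(rc)
x,y,w,h=st[l][:4]; L=lambda x,y,z:(r.inv().apply(unproj(K,E,[x,y],z)[0]-p)*1000).round(1)
print("far end bottom",L(x+w/2,y,0),"near end",L(x+w/2,y+h,.034),L(x+w/2,y+h,.025),"sides",L(x,y+h/2,.015),L(x+w,y+h/2,.015))
E
```

```text
[0.4474 0.0103 0.1578] 16.6167 go [-0.13  0.28 13.88] [ 0.17  0.03 -0.41]
[278.9594223  202.19007132]
3 [ 253  144   52  107 5104]
((278.5, 197.0), (106.0, 51.0), 90.0)
far end bottom [ 43.2   3.2 157.7] near end [-40.9   3.1 123.7] [-44.9   3.1 132.7] sides [  0.  -18.9 142.6] [ -0.   25.2 142.7]
```

Call:
move_arm(
  commands=[
    {"hand": 6.0, "travel": [-0.09, 0.3, 3.0], "twist": [0, 0, 0]},
    {"hand": 6.0, "travel": [0, 0, 3.5], "twist": [0, 0, 0]},
    {"hand": 6.0, "travel": [0, 0, 3.0], "twist": [0, 0, 0]},
    {"hand": 6.0, "travel": [0, 0, 0], "twist": [0, 0, 0]},
    {"hand": 6.0, "travel": [0, 0, 0], "twist": [0, 0, 0]},
  ],
)

```text
time: 17.08
position: [0.4484, 0.0095, 0.0612]
tool_rot: [0.74, 0.673, -0.001, -0.001]
ft_force: [0.5, -0.2, 0.4]
grip_width: 0.0601
grip_force: 0.0
```

```bash
python3 g2.py .4505 .0086 .019 -5
```

```text
[0.4484 0.0095 0.0612] 17.0833 go [-0.07  0.24  4.22] [-0.19 -0.03 -0.47]
```

Call:
move_arm(
  commands=[
    {"hand": 6.0, "travel": [-0.06, 0.2, 2.1], "twist": [0, 0, 0]},
    {"hand": 6.0, "travel": [0, 0, 2.0], "twist": [0, 0, 0]},
    {"hand": 6.0, "travel": [0, 0, 0], "twist": [0, 0, 0]},
    {"hand": 3.6, "travel": [0, 0, 0], "twist": [0, 0, 0]},
    {"hand": 3.6, "travel": [0, 0, 0], "twist": [0, 0, 0]},
  ],
)

```text
time: 17.5
position: [0.452, 0.0088, 0.0231]
tool_rot: [0.74, 0.673, 0.001, 0.002]
ft_force: [-0.0, 0.0, 0.7]
grip_width: 0.0534
grip_force: 0.0
```

Call:
move_arm(
  commands=[
    {"hand": 3.6, "travel": [0, 0, 0], "twist": [0, 0, 0]},
    {"hand": 3.6, "travel": [0, 0, 0], "twist": [0, 0, 0]},
    {"hand": 3.6, "travel": [0, 0, 0], "twist": [0, 0, 0]},
    {"hand": 3.6, "travel": [0, 0, 0], "twist": [0, 0, 0]},
  ],
)

```text
time: 17.83
position: [0.4517, 0.009, 0.0229]
tool_rot: [0.74, 0.673, 0.001, 0.001]
ft_force: [0.1, 0.0, 8.1]
grip_width: 0.0423
grip_force: 30.0
```

```bash
python3 g2.py .4505 .0086 .019 -5
python3 - <<'E'
from h import *
o=robot.get_obs(); plan([.5062,-.2265,.10],down(np.radians(55)),3.6,p0=o["position"]+[0,0,.08],n=9)
E
```

```text
[0.4517 0.009  0.0229] 17.8333 go [-0.05 -0.11  0.39] [ 0.19  0.03 -0.4 ]
{"hand":3.6,"travel":[-2.55,0.85,0.04],"twist":[0.0,0.0,-6.7]}, 
{"hand":3.6,"travel":[-2.63,0.55,0.04],"twist":[0.0,0.0,-6.7]}, 
{"hand":3.6,"travel":[-2.68,0.23,0.03],"twist":[0.0,0.0,-6.7]}, 
{"hand":3.6,"travel":[-2.68,-0.08,0.03],"twist":[0.0,0.0,-6.7]}, 
{"hand":3.6,"travel":[-2.66,-0.39,0.03],"twist":[0.0,0.0,-6.7]}, 

{"hand":3.6,"travel":[-2.59,-0.70,0.03],"twist":[0.0,0.0,-6.7]}, 
{"hand":3.6,"travel":[-2.49,-1.00,0.03],"twist":[0.0,0.0,-6.7]}, 
{"hand":3.6,"travel":[-2.36,-1.28,0.03],"twist":[0.0,0.0,-6.7]}, 
{"hand":3.6,"travel":[-2.19,-1.55,0.03],"twist":[0.0,0.0,-6.7]},
```

Call:
move_arm(
  commands=[
    {"hand": 3.6, "travel": [0, 0, -2.0], "twist": [0, 0, 0]},
    {"hand": 3.6, "travel": [0, 0, -3.0], "twist": [0, 0, 0]},
    {"hand": 3.6, "travel": [0, 0, -3.0], "twist": [0, 0, 0]},
    {"hand": 3.6, "travel": [-2.5, 0.9, 0], "twist": [0, 0, -6.7]},
    {"hand": 3.6, "travel": [-2.6, 0.5, 0], "twist": [0, 0, -6.7]},
  ],
)

```text
time: 18.25
position: [0.4641, -0.0423, 0.104]
tool_rot: [0.653, 0.758, 0.001, 0.003]
ft_force: [0.3, 0.9, -1.2]
grip_width: 0.042
grip_force: 30.0
```

Call:
move_arm(
  commands=[
    {"hand": 3.6, "travel": [-2.7, 0.2, 0], "twist": [0, 0, -6.7]},
    {"hand": 3.6, "travel": [-2.7, -0.1, 0], "twist": [0, 0, -6.7]},
    {"hand": 3.6, "travel": [-2.7, -0.4, 0], "twist": [0, 0, -6.7]},
    {"hand": 3.6, "travel": [-2.6, -0.7, 0], "twist": [0, 0, -6.7]},
    {"hand": 3.6, "travel": [-2.5, -1.0, 0], "twist": [0, 0, -6.7]},
  ],
)

```text
time: 18.67
position: [0.4929, -0.1756, 0.1021]
tool_rot: [0.408, 0.913, 0.0, 0.001]
ft_force: [0.4, -0.5, -0.5]
grip_width: 0.0427
grip_force: 30.0
```

Call:
move_arm(
  commands=[
    {"hand": 3.6, "travel": [-2.4, -1.3, 0], "twist": [0, 0, -6.7]},
    {"hand": 3.6, "travel": [-2.2, -1.5, 0], "twist": [0, 0, -6.7]},
    {"hand": 3.6, "travel": [0, 0, 0], "twist": [0, 0, 0]},
    {"hand": 3.6, "travel": [0, 0, 0], "twist": [0, 0, 0]},
    {"hand": 3.6, "travel": [0, 0, 0], "twist": [0, 0, 0]},
  ],
)

```text
time: 19.08
position: [0.5045, -0.2259, 0.1016]
tool_rot: [0.302, 0.953, 0.0, -0.0]
ft_force: [-0.5, -0.2, -1.0]
grip_width: 0.0423
grip_force: 30.0
```

```bash
python3 g2.py .5062 -.2265 .1 55
```

```text
[ 0.5045 -0.2259  0.1016] 19.0833 go [-0.17  0.05  0.16] [ 0.03 -0.06 -0.2 ]
```

Check pocket against strip numerically, as before.

Run:
```python
from h import *
f,K,E=cam("wrist"); o=robot.get_obs(); p=o["position"]; r=R.from_quat(o["tool_rot"])
L=lambda x,y,z:(r.inv().apply(unproj(K,E,[x,y],z)[0]-p)*1000).round(1)
hsv=cv2.cvtColor(f,cv2.COLOR_RGB2HSV); g=cv2.cvtColor(f,cv2.COLOR_RGB2GRAY)
print([(y,int(hsv[y,270,1]),int(g[y,270]),L(270,y,.02)[0],L(270,y,.009)[0]) for y in range(70,190,3)])
print("strip end at z", [(y,L(270,y,p[2]-.0229)[0]) for y in range(150,190,6)])
y=int(proj(K,E,p+r.apply([.047,0,p[2]-.009]))[0][1])-2
for y in(y-12,y): print(y,[(x,int(g[y,x]),L(x,y,.02)[1]) for x in list(range(212,248,3))+list(range(302,336,3))])
```

```text
[(70, 9, 239, np.float64(95.9), np.float64(96.7)), (73, 11, 239, np.float64(94.2), np.float64(94.9)), (76, 11, 239, np.float64(92.5), np.float64(93.1)), (79, 11, 239, np.float64(90.8), np.float64(91.3)), (82, 12, 238, np.float64(89.1), np.float64(89.5)), (85, 11, 238, np.float64(87.4), np.float64(87.7)), (88, 11, 238, np.float64(85.6), np.float64(85.9)), (91, 12, 238, np.float64(83.9), np.float64(84.1)), (94, 11, 238, np.float64(82.1), np.float64(82.2)), (97, 11, 237, np.float64(80.3), np.float64(80.4)), (100, 12, 237, np.float64(78.6), np.float64(78.5)), (103, 11, 237, np.float64(76.8), np.float64(76.6)), (106, 26, 76, np.float64(75.0), np.float64(74.8)), (109, 21, 81, np.float64(73.2), np.float64(72.9)), (112, 22, 79, np.float64(71.4), np.float64(71.0)), (115, 22, 77, np.float64(69.6), np.float64(69.1)), (118, 19, 77, np.float64(67.7), np.float64(67.2)), (121, 23, 73, np.float64(65.9), np.float64(65.3)), (124, 20, 61, np.float64(64.1), np.float64(63.3)), (127, 21, 70, np.float64(62.2), np.float64(61.4)), (130, 17, 71, np.float64(60.4), np.float64(59.4)), (133, 11, 68, np.float64(58
[... 1887 characters left out ...]
), (215, 65, np.float64(-39.1)), (218, 160, np.float64(-37.2)), (221, 200, np.float64(-35.3)), (224, 196, np.float64(-33.3)), (227, 197, np.float64(-31.4)), (230, 130, np.float64(-29.5)), (233, 131, np.float64(-27.6)), (236, 113, np.float64(-25.7)), (239, 114, np.float64(-23.7)), (242, 112, np.float64(-21.8)), (245, 113, np.float64(-19.9)), (302, 112, np.float64(16.7)), (305, 111, np.float64(18.6)), (308, 112, np.float64(20.6)), (311, 112, np.float64(22.5)), (314, 114, np.float64(24.4)), (317, 120, np.float64(26.3)), (320, 122, np.float64(28.3)), (323, 201, np.float64(30.2)), (326, 195, np.float64(32.1)), (329, 192, np.float64(34.0)), (332, 96, np.float64(36.0)), (335, 65, np.float64(37.9))]
```

Call:
move_arm(
  commands=[
    {"hand": 3.6, "travel": [0.05, -0.06, 2.0], "twist": [0, 0, 0]},
    {"hand": 3.6, "travel": [0, 0, 2.7], "twist": [0, 0, 0]},
    {"hand": 3.6, "travel": [0, 0, 1.0], "twist": [0, 0, 0]},
    {"hand": 3.6, "travel": [0, 0, 0.5], "twist": [0, 0, 0]},
    {"hand": 3.6, "travel": [0, 0, 0.3], "twist": [0, 0, 0]},
  ],
)

```text
time: 19.55
position: [0.5043, -0.2259, 0.0359]
tool_rot: [0.301, 0.954, 0.0, -0.001]
ft_force: [-0.6, 0.2, -0.2]
grip_width: 0.0424
grip_force: 30.0
```

Call:
move_arm(
  commands=[
    {"hand": 3.6, "travel": [0, 0, 0.1], "twist": [0, 0, 0]},
    {"hand": 3.6, "travel": [0, 0, 0.1], "twist": [0, 0, 0]},
    {"hand": 3.6, "travel": [0, 0, 0], "twist": [0, 0, 0]},
  ],
)

```text
time: 19.8
position: [0.5052, -0.2272, 0.0352]
tool_rot: [0.302, 0.953, -0.0, 0.001]
ft_force: [0.7, 0.0, -0.9]
grip_width: 0.0423
grip_force: 30.0
```

Call:
move_arm(
  commands=[
    {"hand": 3.6, "travel": [0, 0, 0.12], "twist": [0, 0, 0]},
    {"hand": 3.6, "travel": [0, 0, 0.12], "twist": [0, 0, 0]},
    {"hand": 3.6, "travel": [0, 0, 0], "twist": [0, 0, 0]},
    {"hand": 5.0, "travel": [0, 0, 0], "twist": [0, 0, 0]},
    {"hand": 5.0, "travel": [0, 0, 0], "twist": [0, 0, 0]},
  ],
)

```text
time: 20.22
position: [0.5049, -0.2272, 0.0323]
tool_rot: [0.302, 0.953, -0.0, 0.001]
ft_force: [0.1, -0.3, 0.1]
grip_width: 0.0475
grip_force: 0.0
```

Call:
move_arm(
  commands=[
    {"hand": 5.0, "travel": [0, 0, 0], "twist": [0, 0, 0]},
    {"hand": 5.0, "travel": [0, 0, -1.0], "twist": [0, 0, 0]},
    {"hand": 5.0, "travel": [0, 0, -3.0], "twist": [0, 0, 0]},
    {"hand": 5.0, "travel": [0, 0, -4.0], "twist": [0, 0, 0]},
    {"hand": 8.7, "travel": [2.0, 0, -4.0], "twist": [0, 0, 0]},
  ],
)

```text
time: 20.63
position: [0.4923, -0.2188, 0.1514]
tool_rot: [0.302, 0.953, -0.001, 0.003]
ft_force: [2.0, 0.1, 1.8]
grip_width: 0.0523
grip_force: 0.0
```

Call:
move_arm(
  commands=[
    {"hand": 8.7, "travel": [0, 0, -4.0], "twist": [0, 0, 0]},
    {"hand": 8.7, "travel": [0, 0, -4.0], "twist": [0, 0, 0]},
    {"hand": 8.7, "travel": [0, 0, 0], "twist": [0, 0, 0]},
    {"hand": 8.7, "travel": [0, 0, 0], "twist": [0, 0, 0]},
    {"hand": 8.7, "travel": [0, 0, 0], "twist": [0, 0, 0]},
  ],
)

```text
time: 21.05
position: [0.4889, -0.216, 0.2297]
tool_rot: [0.302, 0.953, -0.0, 0.001]
ft_force: [-0.9, 0.2, -0.6]
grip_width: 0.0814
grip_force: 0.0
```

Run:
```python
from h import *
f,K,E=cam("wrist"); o=robot.get_obs(); print(o["position"],o["time"],o["grip_width"])
a=proj(K,E,[.505,-.225,.02])[0]; print(a)
x=int(np.clip(a[0]-160,0,240)); y=int(np.clip(a[1]-120,0,180)); print(x,y)
crop(f,x,y,320,240,2.5,"final")
```

```text
[ 0.48847015 -0.21566842  0.2286677 ] 21.1 0.08354583691463018
[277.36183866 196.56187141]
117 76
```

View pics/final.png

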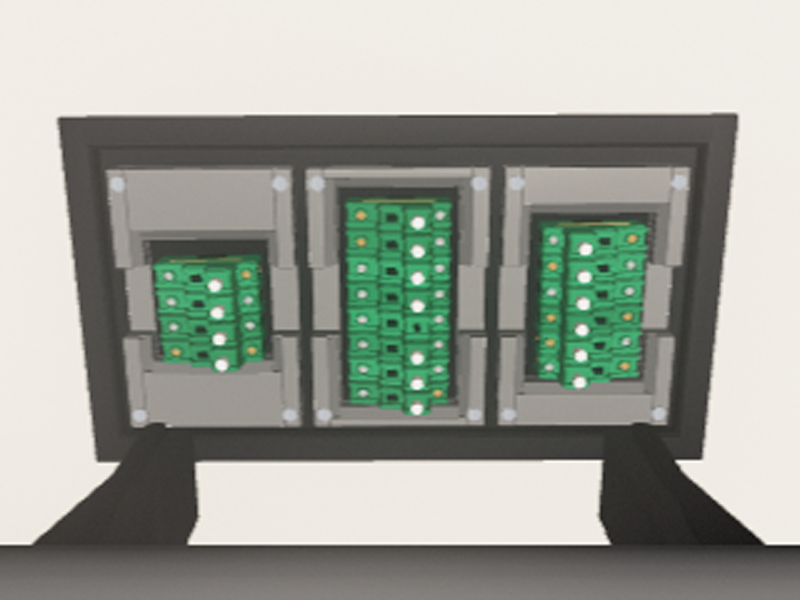

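Run:
```python
from h import *
f,K,E=cam("wrist"); o=robot.get_obs(); p=o["position"]; r=R.from_quat(o["tool_rot"])
L=lambda x,y,z:(r.inv().apply(unproj(K,E,[x/2.5+117,y/2.5+76],z)[0]-p)*1000).round(1)
for n,P in {"4":[(215,286),(222,365)],"8":[(417,222),(417,408)],"6":[(586,249),(580,382)]}.items():
    a,b=[L(*q,.043) for q in P]; print(n,a,b,np.linalg.norm(a-b),(a+b)/2)
print("pocket floor far", L(210,243,.009),L(400,190,.009),L(592,214,.009))
s=robot.camera("side");
```

```text
4 [ -5.7 -70.3 185. ] [-38.1 -69.4 184.9] 32.41265185078197 [-21.9  -69.85 184.95]
8 [ 19.2   7.8 185.1] [-56.6   8.2 184.9] 75.80131924973337 [-18.7   8.  185. ]
6 [  8.7  72.5 185.1] [-45.5  73.4 184.9] 54.20784076127733 [-18.4   72.95 185.  ]
pocket floor far [  4.2 -78.4 219. ] [ 26.4   1.5 219.1] [ 16.3  81.5 219.1]
```

```bash
python3 -c "
from rig import robot
print(robot.hand_in())"
```

```text
the job is handed in; nothing more can be done
None
```

The 4-way, 6-way and 8-way strips are each in the nest cut to their length, and in the last wrist-camera picture they look flat and upright. The 6-way was slid up the chute clear of the lips before lifting. The 5-way and 7-way were not touched, and the job was handed in at about 21 s.

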